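# Refit the lever on a water valve and shut it

## Task

Put the loose dark steel lever handle on the upright stem of the brass shut-off valve: turn it, pressing only lightly, until its keyway finds the stem's key, and push it fully home. Only then turn the lever gently clockwise to the valve's stop so that the water is shut (lever square across the pipe), and let go; touch the valve with nothing but the handle and leave the other things on the bench alone.

Things in the scene. Friction and masses are not known exactly. Their poses are not given: they have to be found in the camera images.
- valve: Brass quarter-turn ball valve, fixed on a 120 x 80 x 8 mm plate; origin: centre of the plate's underside, z up. Pipe along the valve's own x, axis 35 mm up (tails bend down at x = +-90 mm). On the z axis a neck with a 51 mm round collar, its top 68 mm up, and above it the steel stem. Summed contact force of 70 N damages it: pushing slowly under 12 N and twisting under 0.2 N m is safe.
- valve_seat (a point): On the stem's axis at the top face of the collar, 68 mm above the bench, where the handle's hub rests when home. Axes as the valve's.
- stem_top (a point): Stem's top centre, 24 mm over the collar; axes are the valve's, NOT the stem's. Stem 18.5 mm thick (tip: 13) with one key, 6 mm wide, 16 mm tall from the collar, out to 18 mm from the axis. It turns stiffly (0.11 N m) between stops: open, key to valve +x; shut, key to valve -y, 90 deg clockwise from above. Starts 5 to 65 deg clockwise of open: feel or see it. Pressing over 12 N may drag it.
- valve_shut (a point): Fixed point where the end of the lever (handle_tip) is to be when the handle is home and the valve shut: 62 mm from the stem's axis along the valve's -y, 97 mm above the bench. Axes as the valve's.
- handle_grip (a point): Loose dark steel lever handle, about 0.3 kg, standing on its hub, bore down, 58 mm tall. This point: on the hub's axis half-way up (29 mm). z up, x along the lever to its long end. Hub 52 mm diameter, 0 to 30 mm up. On it, over the axis, an upright grip block 36 mm long (x), 16 mm wide (y), 30 to 58 mm up; to +x a lower lever 14 mm wide, 29 to 41 mm up. Home: 29 mm above valve_seat.
- handle_bore (a point): Centre of the bore's mouth in the hub's underside; axes as the handle's. First 6 mm: round recess, 38 mm wide (40 at the mouth). Above, to 26 mm up, a 20 mm bore with one keyway 7.6 mm wide on the +x (lever) side. It goes home only with the lever pointing the way the stem's key does, within about 4 degrees; else it stops on the key, 10 mm above home. Aligned, it slides down onto the collar.
- handle_tip (a point): End of the lever, 62 mm from the hub's axis along the handle's +x, 29 mm above the hub's underside; axes as the handle's.

How it is judged:
By the outcome, as a careful person would: the job done as asked, in the order asked, and still so for the second after the job is handed in, with the robot touching nothing.
It also fails if it takes over 64 s, if anything falls off the work surface, if the arm or the gripper's body presses on something with over 40 N, if the wrist force passes 120 N, or if a joint passes its speed limit or range.

## Robot

A 7-joint arm with a two-finger parallel gripper is mounted at the origin on the work surface. World frame = base frame: x ahead of the robot, y to its left, z up, the work surface at z = 0. Lengths are in m, angles in rad, forces in N, time in s.
With the tool pointing down it reaches from about 0.425 to 1.025 m from the base axis. Payload 9.4 kg.
Tool frame: the origin (TCP) lies at the very end of the fingers, on their centre line; the grasp point (between the pads) lies 19 mm behind it; z points along the fingers, y is the line along which they close (so a half turn about z gives the same grasp; the last joint's range is limited). The gripper opens to 93 mm and grips with 3 to 60 N. Pads are 15 mm wide; open, the fingers measure 128 mm over their backs; the gripper's body (75 mm by 188 mm) begins 65 mm behind the grasp point.
Start: joints at [-1.185, 0.599, -0.003, 1.599, 0.002, 0.943, -0.08], TCP at [0.324, 0.649, 0.219] pointing down, gripper open.
Joint ranges: [-2.57, 2.57], [-0.35, 1.97], [-1.29, 1.29], [0.11, 2.56], [-1.05, 4.19], [0.11, 1.86], [-2.63, 2.63]. Speed limits (rad/s): [2.22, 2.22, 3.01, 3.01, 3.14, 3.14, 3.14].

## Interface

Orientations are given as a rotation vector (axis times angle).
In Python, from rig import arm, cams, recognise gives the robot as it stands.
- The arm moves only by the tool send_rows, never from a script. Its argument "plan" is a list of rows, each an object of numbers: "tx", "ty", "tz": the shift along the tool's x, y, z normalised to -1 to 1, where 1 is 0.5 m; "wx", "wy", "wz": the turn, a rotation vector about the tool's x, y, z normalised to -1 to 1, where 1 is 45 degrees; "jaw": the opening, from -1 (shut) to 1 (fully open). A call has 1 to 12 rows; each row is the pose to reach, as a shift and turn from the pose commanded when the call began, along the tool's axes at that moment; what a row does not reach only later rows make up. A row lasts 1/10 s, in which the tool goes at most 50 mm and 8.59 degrees, less where a joint would pass 70% of its speed; a pose out of reach is approached as far as the arm can. A call with a number of a shift or a turn outside -1 to 1 is refused whole. A call with a gripper value outside its range is refused whole. The fingers move at their own pace and stop on an object; "squeeze" is the grip in N (left out, the last holds). Time passes only in rows, so rows that repeat a pose let the fingers close. It gives the time, the measured TCP pose, the force, the opening and the grip force at its end, in the units of the state.
- arm.observe(): the state, without advancing time (a new reading comes with each control period).
- cams.get_image(name): name is "side" or "top"; returns a dict with "pixels" (384x512x3 uint8, red, green, blue), "fov_y" (degrees; the focal length in pixels is half the picture's height over the tangent of half this angle, whatever the lens; pixels are square), "cx", "cy" (the principal point, pixels), "extrinsics" (4x4, takes a point from world to camera coordinates). Camera axes: x right, y up, looking along -z (the intrinsics and any distortion apply to the point x, -y, -z); pixel columns grow to the right and rows downward; lengths in m; the calibration is good to about 2 mm. A picture is of the moment at which its call begins. There is no depth.
- arm.sign_off(): hands the job in; it is judged then, once.
Trained networks look in the newest picture that a camera, given by its name, has taken for a name from the list of things; names that differ only in an ending like _2 or _b are one class to them, and where a whole thing is asked for, a point or a joint stands for the part that bears it (a point fixed in the world has none). Each returns a list of dicts, best first, with "confidence" (0 to 1); they miss things now and then, are a little off and sometimes report something else, mostly with a low value. They report only what shows in the picture. A call takes as long as a camera call.
- recognise(camera, query): "location" ([x, y, z] in m, in world coordinates, good to about 4 mm: the middle of the surface that is visible of it).
The state is a dict: "t": time; "joints": joint angles; "qd": joint speeds; "effort": joint torques, N m; "eef_pos": TCP position; "orientation": TCP orientation; "ft_force": force on the tool from outside, world axes, zero at the start; "moment": the same for the moment, N m; "finger_gap": opening from 0.0 (shut) to 1.0 (fully open); "grasp_force": force on a finger pad.
Only numpy, scipy, OpenCV 4.12 (cv2) and the standard library are available. Lean on these libraries where they do the work, as an engineer would, in place of code of your own. Each camera call takes 0.05 s, during which the arm holds its last target. There are 200 camera calls.

## Working session

There is one attempt and no reset: what is moved stays moved. The work goes in short steps, Python scripts to look and compute and a tool call to move; the robot and the scene stay as the last step left them, time stands still between calls to the robot, and variables do not carry over. Pictures are saved under pics/ and viewed, at most 10 in all, crops included, and the job is handed in when it is done.

Besides the shell and the picture viewer there is one more tool, called after "Emit:" by a JSON object that holds its "op" and its "data". send_rows: Moves the arm, as the interface text tells. Scaled input: -1 to 1 covers 0.5 m each way for a shift and 45 degrees each way for a turn. Its arguments: {"type":"object","properties":{"plan":{"type":"array","items":{"type":"object","properties":{"tx":{"type":"number","minimum":-1,"maximum":1},"ty":{"type":"number","minimum":-1,"maximum":1},"tz":{"type":"number","minimum":-1,"maximum":1},"wx":{"type":"number","minimum":-1,"maximum":1},"wy":{"type":"number","minimum":-1,"maximum":1},"wz":{"type":"number","minimum":-1,"maximum":1},"jaw":{"type":"number"}}}},"squeeze":{"type":"number"}},"required":["plan"]}

```bash
ls; mkdir -p pics; cat > h.py <<'E'
import numpy as np, cv2
from rig import arm, cams, recognise
from scipy.spatial.transform import Rotation as R
def snap(n,f=None):
    d=cams.get_image(n)
    if f: cv2.imwrite('pics/'+f,d['pixels'][:,:,::-1])
    return d
def K(d):
    h=d['pixels'].shape[0]; return h/2/np.tan(np.radians(d['fov_y'])/2)
def proj(d,p):
    c=d['extrinsics']@np.r_[p,1]; f=K(d); return d['cx']+f*c[0]/-c[2], d['cy']-f*c[1]/-c[2]
def unproj(d,u,v,z):
    E=d['extrinsics'];f=K(d); r=E[:3,:3].T@np.array([(u-d['cx'])/f,-(v-d['cy'])/f,-1]); o=-E[:3,:3].T@E[:3,3]
    return o+r*(z-o[2])/r[2]
E
python3 - <<'E'
from h import *
for c in ('top','side'):
    d=snap(c,c+'0.png'); print(c,{k:v for k,v in d.items() if k!='pixels'})
    for q in ('valve','handle_grip','stem_top','handle_tip','handle_bore'):
        print(q,[(np.round(r['location'],3),round(r['confidence'],2)) for r in recognise(c,q)[:3]])
print(arm.observe())
E
```

```text
pics
top {'fov_y': 43.19676264752034, 'cx': 248.12021077169902, 'cy': 191.1780011892279, 'extrinsics': array([[-0.01330899, -0.99989216,  0.00620719, -0.09291075],
       [ 0.98987268, -0.01229768,  0.14142436, -0.57114895],
       [-0.14133278,  0.00802654,  0.9899296 , -1.05718884],
       [ 0.        ,  0.        ,  0.        ,  1.        ]])}
valve [(array([0.576, 0.116, 0.033]), 0.92)]
handle_grip [(array([ 0.486, -0.219,  0.026]), 0.68), (array([0.575, 0.115, 0.028]), 0.5)]
stem_top [(array([0.58 , 0.118, 0.024]), 0.88)]
handle_tip [(array([ 0.49 , -0.219,  0.027]), 0.71)]
handle_bore [(array([ 0.489, -0.221,  0.027]), 0.72)]
side {'fov_y': 50.08652909594086, 'cx': 258.78849316272505, 'cy': 191.34333317851096, 'extrinsics': array([[ 9.99998183e-01,  1.81299329e-03, -5.89077931e-04,
        -5.42299594e-01],
       [-5.27032663e-04,  5.59910488e-01,  8.28552936e-01,
        -5.67273929e-03],
       [ 1.83199182e-03, -8.28551120e-01,  5.59910426e-01,
        -8.07666431e-01],
       [ 0.00000000e+00,  0.00000000e+00,  0.00000000e+00,
         1.00000000e+00]])}
valve [(array([0.5
[... 262 characters left out ...]
1]), 0.97)]
{'t': 0.6, 'joints': array([-1.18471023,  0.59928121, -0.00248899,  1.59942745,  0.00177243,
        0.94293665, -0.07983866]), 'qd': array([-0.00168215, -0.00085156, -0.00017021, -0.00048075, -0.00046166,
        0.00085579,  0.00198052]), 'effort': array([-1.53500914e-03, -7.64412332e+01,  1.49570268e+00, -2.52611732e+01,
       -5.23121457e-02,  1.04257604e-02,  8.36538561e-05]), 'eef_pos': array([0.32366669, 0.64870915, 0.21862164]), 'orientation': array([ 7.20532292e-01,  3.05782545e+00, -8.56378283e-05]), 'ft_force': array([-0.86697347,  0.24232977,  0.880474  ]), 'moment': array([ 0.0387151 , -0.02060779,  0.02327337]), 'grasp_force': 0.0, 'finger_gap': 0.9992160587146394}
```

```bash
python3 - <<'E'
from h import *
a=cv2.imread('pics/top0.png')
d=cams.get_image('top')
for p in ([.58,.114,.08],[.488,-.222,.04]): print(proj(d,p))
e=cams.get_image('side')
for p in ([.58,.114,.08],[.488,-.222,.04]): print(proj(e,p))
def crop(im,u,v,h=50,s=300): return cv2.resize(im[max(0,int(v)-h):int(v)+h,max(0,int(u)-h):int(u)+h],(s,s),interpolation=cv2.INTER_CUBIC)
b=cv2.imread('pics/side0.png')
L=[crop(m,*proj(dd,p),h=h) for m,dd,h in((a,d,60),(b,e,70)) for p in([.58,.114,.08],[.488,-.222,.04])]
cv2.imwrite('pics/c0.png',np.vstack([np.hstack(L[:2]),np.hstack(L[2:])]))
E
```

```text
(np.float64(150.06676907442792), np.float64(185.2755847170371))
(np.float64(302.84946947457394), np.float64(226.6948916388925))
(np.float64(276.95755390372005), np.float64(131.76878050263804))
(np.float64(221.3340788718982), np.float64(257.7895730192597))
```

View pics/top0.png

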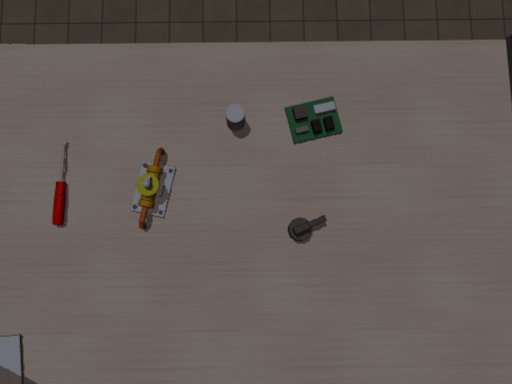

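View pics/c0.png

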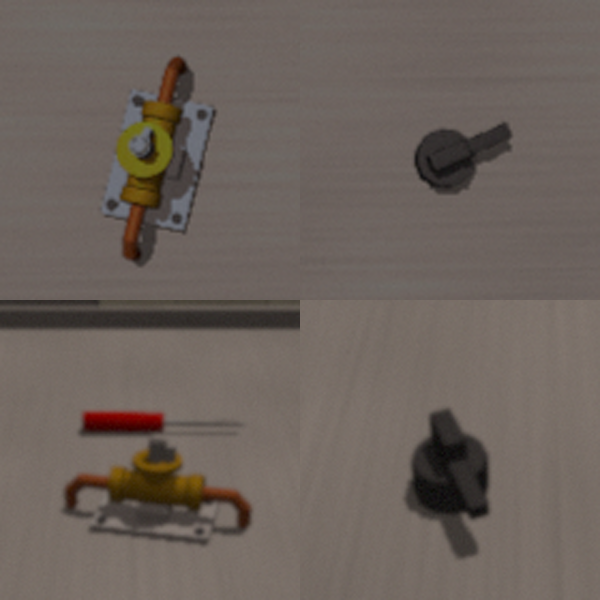

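```bash
python3 - <<'E'
from h import *
d=snap('top'); e=snap('side')
pt=lambda u,v,z:unproj(d,90+u/2.5,125+v/2.5,z)
C=np.array([pt(*c,.008) for c in((130,92),(215,107),(187,232),(103,213))]); print(np.round(C,3),C.mean(0))
a=pt(175,62,.035);b=pt(132,252,.035); print(a,b,(a+b)/2,np.degrees(np.arctan2(*(a-b)[1::-1])))
print('collar',pt(144,150,.068))
# handle crop origin (242,166)
q=lambda u,v,z:unproj(d,242+(u-300)/2.5,166+v/2.5,z)
t=q(509,130,.041); h=q(444,163,.03); g=q(450,155,.058);print('tip,hub,grip',t,h,g,np.degrees(np.arctan2(*(t-h)[1::-1])),np.linalg.norm((t-h)[:2]))
# average many frames, zoom
ims=[np.mean([cams.get_image(n)['pixels'].astype(float) for _ in range(4)],0) for n in('top','side')]
def z(im,u,v,h,s=400): 
    M=np.float32([[s/(2*h),0,-(u-h)*s/(2*h)],[0,s/(2*h),-(v-h)*s/(2*h)]]); o=cv2.warpAffine(im,M,(s,s),flags=cv2.INTER_CUBIC); return np.clip(o*1.3,0,255)[:,:,::-1]
cv2.imwrite('pics/z1.png',np.hstack([z(ims[0],150,185,20),z(ims[1],277,132,25)]))
E
```

```text
[[0.647 0.148 0.008]
 [0.632 0.068 0.008]
 [0.515 0.093 0.008]
 [0.533 0.171 0.008]] [0.58195636 0.11991806 0.008     ]
[0.66947037 0.10124753 0.035     ] [0.49499246 0.13774672 0.035     ] [0.58223142 0.11949712 0.035     ] -11.815371728472629
collar [0.58257611 0.12180345 0.068     ]
tip,hub,grip [ 0.5068112  -0.27363736  0.041     ] [ 0.47858541 -0.21554795  0.03      ] [ 0.48393407 -0.21788027  0.058     ] -64.0847687945192 0.06458385192017672[ WARN:0@1.959] global loadsave.cpp:1063 imwrite_ Unsupported depth image for selected encoder is fallbacked to CV_8U.
```

View pics/z1.png

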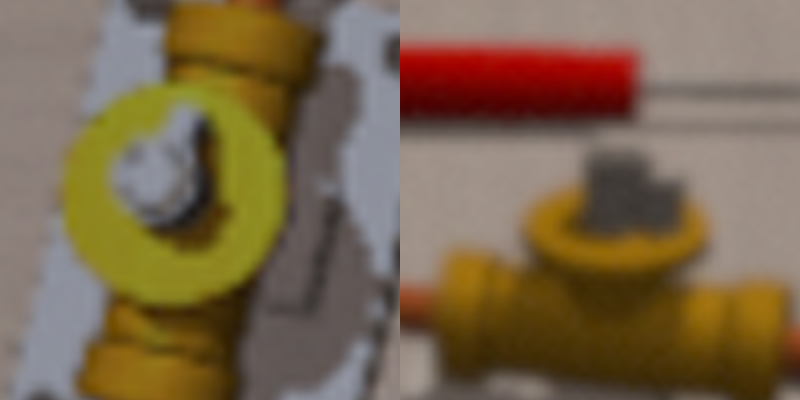

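```bash
cat > fit.py <<'E'
from h import *
from scipy.optimize import minimize
def box(x0,x1,w,z0,z1): return [(x,y,z) for x in(x0,x1) for y in(-w/2,w/2) for z in(z0,z1)]
th=np.linspace(0,2*np.pi,40)
PARTS=[[(.026*np.cos(t),.026*np.sin(t),z) for t in th for z in(0,.03)],box(-.018,.018,.016,.03,.058),box(0,.062,.014,.029,.041)]
def sil(d,p,S=4):
    m=np.zeros((384*S,512*S),np.uint8); c,s=np.cos(p[2]),np.sin(p[2]); z0=p[3] if len(p)>3 else 0
    for P in PARTS:
        q=np.array([proj(d,(p[0]+c*x-s*y,p[1]+s*x+c*y,z+z0)) for x,y,z in P]); cv2.fillConvexPoly(m,cv2.convexHull(np.round((q+.5)*S-.5).astype(np.int32)),255)
    return cv2.resize(m,(512,384),interpolation=cv2.INTER_AREA)/255.
E
python3 - <<'E'
from fit import *
ds=[snap('top'),snap('side')]; Ms=[]
for d in ds:
    g=cv2.cvtColor(d['pixels'],cv2.COLOR_RGB2GRAY).astype(float); u,v=map(int,proj(d,(.485,-.222,.04)))
    w=np.zeros_like(g); w[v-40:v+40,u-40:u+40]=1
    bg=np.median(g[v-40:v+40,u-40:u+40]); print(bg,g[v-40:v+40,u-40:u+40].min())
    Ms.append((np.clip((bg*.62-g)/(bg*.15)+.5,0,1)*w))
f=lambda p:sum(np.abs(sil(d,(p[0]/100,p[1]/100,p[2]/10))-m).sum() for d,m in zip(ds,Ms))
r=min((minimize(f,[48.2,-21.8,a],method='Nelder-Mead',options=dict(initial_simplex=np.array([[48.2,-21.8,a],[48.8,-21.8,a],[48.2,-21.2,a],[48.2,-21.8,a+1]]))) for a in(-10.5,-11.5,-12.5)),key=lambda r:r.fun)
print(r.x,r.fun,np.degrees(r.x[2]/10),[m.sum() for m in Ms])
for d,m in zip(ds,Ms):
    f1=lambda p:np.abs(sil(d,(p[0]/100,p[1]/100,p[2]/10))-m).sum()
    q=minimize(f1,r.x,method='Nelder-Mead',options=dict(initial_simplex=r.x+np.vstack([[0,0,0],np.diag([.5,.5,.6])]))); print(q.x,q.fun)
d=ds[0];h=cv2.cvtColor(d['pixels'],cv2.COLOR_RGB2HSV); u,v=147,185
m=(h[...,1]>150)&(h[...,0]>22)&(h[...,0]<36)
m[:170]=0;m[205:]=0;m[:,:130]=0;m[:,170:]=0
cn=max(cv2.findContours(m.astype(np.uint8),0,1)[0],key=cv2.contourArea);e=cv2.fitEllipse(cn);print(e,unproj(d,*e[0],.068))
E
```

```text
100.0 15.0
111.0 7.0
[ 48.49186879 -21.76358135 -11.73274355] 336.53552375905315 -67.22366874973672 [np.float64(636.5666666666666), np.float64(1494.5936936936937)]
[ 48.23040326 -21.72160045 -11.45017849] 91.09607843137256
[ 48.52410014 -21.83964017 -11.78000365] 212.75790496378727
((147.67965698242188, 184.0853729248047), (20.745128631591797, 23.122573852539062), 29.82826042175293) [0.58461955 0.12166034 0.068     ]
```

Emit:
{"op": "send_rows", "data": {"plan": [{"tx": -0.823, "ty": -0.592, "tz": 0, "wz": 0.45, "jaw": 1}, {"tx": -0.823, "ty": -0.592, "tz": 0, "wz": 0.45, "jaw": 1}, {"tx": -0.823, "ty": -0.592, "tz": 0, "wz": 0.45, "jaw": 1}, {"tx": -0.823, "ty": -0.592, "tz": 0, "wz": 0.45, "jaw": 1}, {"tx": -0.823, "ty": -0.592, "tz": 0, "wz": 0.45, "jaw": 1}, {"tx": -0.823, "ty": -0.592, "tz": 0, "wz": 0.45, "jaw": 1}, {"tx": -0.823, "ty": -0.592, "tz": 0, "wz": 0.45, "jaw": 1}, {"tx": -0.823, "ty": -0.592, "tz": 0, "wz": 0.45, "jaw": 1}, {"tx": -0.823, "ty": -0.592, "tz": 0, "wz": 0.45, "jaw": 1}, {"tx": -0.823, "ty": -0.592, "tz": 0, "wz": 0.45, "jaw": 1}, {"tx": -0.823, "ty": -0.592, "tz": 0, "wz": 0.45, "jaw": 1}, {"tx": -0.823, "ty": -0.592, "tz": 0, "wz": 0.45, "jaw": 1}]}}

```text
invalid input at $.plan[0]: expected keys tx, ty, tz, wx, wy, wz, jaw
```

```bash
cat > go.py <<'E'
import sys
from h import *
s=arm.observe(); r=R.from_rotvec(s['orientation']); X=r.as_matrix()
ps=np.degrees(np.arctan2(X[1,0],X[0,0])); tgt=list(map(float,sys.argv[1:5]))
print('t',s['t'],'pos',np.round(s['eef_pos'],4),'yaw',round(ps,2),'zax',np.round(X[:,2],4),'F',np.round(s['ft_force'],1),'M',np.round(s['moment'],2),'gap',s['finger_gap'],'j7',s['joints'][6])
q=R.from_euler('z',tgt[3],degrees=True)*R.from_euler('x',180,degrees=True)
print('t',np.round(r.inv().apply(np.array(tgt[:3])-s['eef_pos'])/.5,4),'w',np.round(np.degrees((r.inv()*q).as_rotvec())/45,4))
E
python3 go.py .484 -.2175 .12 113.5
```

```text
t 1.3 pos [0.3237 0.6487 0.2186] yaw 153.48 zax [ 0. -0. -1.] F [-0.2  0.2 -0.9] M [ 0.02 -0.06 -0.  ] gap 1.0006081971677954 j7 -0.07981512920458704
t [-1.0604 -1.4071  0.1973] w [0.000e+00 1.000e-04 8.886e-01]
```

Emit:
{"op": "send_rows", "data": {"plan": [{"tx": -0.823, "ty": -0.592, "tz": 0, "wx": 0, "wy": 0, "wz": 0.45, "jaw": 1}, {"tx": -0.823, "ty": -0.592, "tz": 0, "wx": 0, "wy": 0, "wz": 0.45, "jaw": 1}, {"tx": -0.823, "ty": -0.592, "tz": 0, "wx": 0, "wy": 0, "wz": 0.45, "jaw": 1}, {"tx": -0.823, "ty": -0.592, "tz": 0, "wx": 0, "wy": 0, "wz": 0.45, "jaw": 1}, {"tx": -0.823, "ty": -0.592, "tz": 0, "wx": 0, "wy": 0, "wz": 0.45, "jaw": 1}, {"tx": -0.823, "ty": -0.592, "tz": 0, "wx": 0, "wy": 0, "wz": 0.45, "jaw": 1}, {"tx": -0.823, "ty": -0.592, "tz": 0, "wx": 0, "wy": 0, "wz": 0.45, "jaw": 1}, {"tx": -0.823, "ty": -0.592, "tz": 0, "wx": 0, "wy": 0, "wz": 0.45, "jaw": 1}, {"tx": -0.823, "ty": -0.592, "tz": 0, "wx": 0, "wy": 0, "wz": 0.45, "jaw": 1}, {"tx": -0.823, "ty": -0.592, "tz": 0, "wx": 0, "wy": 0, "wz": 0.45, "jaw": 1}, {"tx": -0.823, "ty": -0.592, "tz": 0, "wx": 0, "wy": 0, "wz": 0.45, "jaw": 1}, {"tx": -0.823, "ty": -0.592, "tz": 0, "wx": 0, "wy": 0, "wz": 0.45, "jaw": 1}]}}

```text
t: 2.5
eef_pos: [0.5606, 0.1982, 0.2188]
orientation: [1.252, 2.881, -0.0]
ft_force: [-0.6, 0.1, 0.6]
finger_gap: 0.999
grasp_force: 0.0
```

```bash
python3 go.py .484 -.2175 .12 113.5
```

```text
t 2.5 pos [0.5606 0.1982 0.2188] yaw 133.01 zax [ 5.e-04 -2.e-04 -1.e+00] F [-0.6  0.1  0.6] M [-0.    0.04 -0.02] gap 0.9988728357410299 j7 0.38081393286199194
t [-0.5034 -0.6792  0.1977] w [3.000e-04 6.000e-04 4.335e-01]
```

Emit:
{"op": "send_rows", "data": {"plan": [{"tx": -0.503, "ty": -0.679, "tz": 0, "wx": 0, "wy": 0, "wz": 0.434, "jaw": 1}, {"tx": -0.503, "ty": -0.679, "tz": 0, "wx": 0, "wy": 0, "wz": 0.434, "jaw": 1}, {"tx": -0.503, "ty": -0.679, "tz": 0, "wx": 0, "wy": 0, "wz": 0.434, "jaw": 1}, {"tx": -0.503, "ty": -0.679, "tz": 0, "wx": 0, "wy": 0, "wz": 0.434, "jaw": 1}, {"tx": -0.503, "ty": -0.679, "tz": 0, "wx": 0, "wy": 0, "wz": 0.434, "jaw": 1}, {"tx": -0.503, "ty": -0.679, "tz": 0.198, "wx": 0, "wy": 0, "wz": 0.434, "jaw": 1}, {"tx": -0.503, "ty": -0.679, "tz": 0.198, "wx": 0, "wy": 0, "wz": 0.434, "jaw": 1}, {"tx": -0.503, "ty": -0.679, "tz": 0.198, "wx": 0, "wy": 0, "wz": 0.434, "jaw": 1}, {"tx": -0.503, "ty": -0.679, "tz": 0.198, "wx": 0, "wy": 0, "wz": 0.434, "jaw": 1}, {"tx": -0.503, "ty": -0.679, "tz": 0.198, "wx": 0, "wy": 0, "wz": 0.434, "jaw": 1}, {"tx": -0.503, "ty": -0.679, "tz": 0.198, "wx": 0, "wy": 0, "wz": 0.434, "jaw": 1}, {"tx": -0.503, "ty": -0.679, "tz": 0.198, "wx": 0, "wy": 0, "wz": 0.434, "jaw": 1}]}}

```text
t: 3.7
eef_pos: [0.4858, -0.2133, 0.12]
orientation: [1.714, 2.633, 0.002]
ft_force: [-0.3, 0.3, -0.3]
finger_gap: 0.999
grasp_force: 0.0
```

```bash
python3 - <<'E'
from h import *
o=[]
for n in('top','side'):
    d=snap(n); u,v=map(int,proj(d,(.484,-.2175,.05))); o.append(cv2.resize(d['pixels'][v-50:v+50,u-50:u+50,::-1],(400,400),interpolation=cv2.INTER_CUBIC))
cv2.imwrite('pics/g1.png',np.hstack(o))
E
python3 go.py .484 -.2175 .036 113.5
```

```text
t 3.8 pos [ 0.4859 -0.2134  0.1203] yaw 113.91 zax [ 1.3e-03  5.0e-04 -1.0e+00] F [ 0.2  0.1 -0.1] M [ 0.04  0.03 -0.06] gap 0.9999426067551855 j7 0.9018338733718911
t [-0.0059 -0.007   0.1686] w [0.0018 0.0001 0.0091]
```

View pics/g1.png

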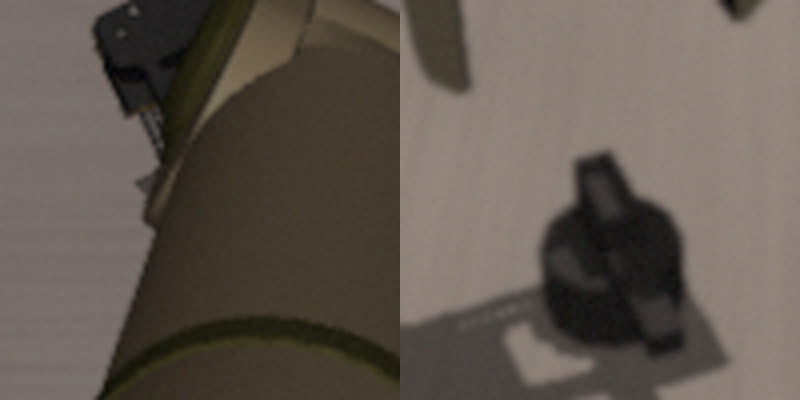

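Emit:
{"op": "send_rows", "data": {"plan": [{"tx": 0, "ty": 0, "tz": 0.08, "wx": 0, "wy": 0, "wz": 0, "jaw": 1}, {"tx": 0, "ty": 0, "tz": 0.08, "wx": 0, "wy": 0, "wz": 0, "jaw": 1}, {"tx": 0, "ty": 0, "tz": 0.08, "wx": 0, "wy": 0, "wz": 0, "jaw": 1}, {"tx": 0, "ty": 0, "tz": 0.08, "wx": 0, "wy": 0, "wz": 0, "jaw": 1}]}}

```text
t: 4.2
eef_pos: [0.4853, -0.2153, 0.0809]
orientation: [1.716, 2.63, 0.001]
ft_force: [-0.7, 0.8, -0.0]
finger_gap: 1.003
grasp_force: 0.0
```

```bash
python3 go.py .484 -.2175 .036 113.5
```

```text
t 4.2 pos [ 0.4853 -0.2153  0.0809] yaw 113.75 zax [ 1.2e-03 -3.0e-04 -1.0e+00] F [-0.7  0.8 -0. ] M [-0.05 -0.    0.  ] gap 1.0031525299206725 j7 0.9196438307299203
t [-0.0029 -0.0043  0.0898] w [0.0012 0.001  0.0056]
```

Emit:
{"op": "send_rows", "data": {"plan": [{"tx": 0, "ty": 0, "tz": 0.045, "wx": 0, "wy": 0, "wz": 0, "jaw": 1}, {"tx": 0, "ty": 0, "tz": 0.07, "wx": 0, "wy": 0, "wz": 0, "jaw": 1}, {"tx": 0, "ty": 0, "tz": 0.089, "wx": 0, "wy": 0, "wz": 0, "jaw": 1}, {"tx": 0, "ty": 0, "tz": 0.089, "wx": 0, "wy": 0, "wz": 0, "jaw": 1}, {"tx": 0, "ty": 0, "tz": 0.089, "wx": 0, "wy": 0, "wz": 0, "jaw": 1}, {"tx": 0, "ty": 0, "tz": 0.089, "wx": 0, "wy": 0, "wz": 0, "jaw": 1}]}}

```text
t: 4.8
eef_pos: [0.4849, -0.2158, 0.0357]
orientation: [1.718, 2.63, 0.0]
ft_force: [-0.5, 0.4, 0.8]
finger_gap: 0.996
grasp_force: 0.0
```

Emit:
{"op": "send_rows", "data": {"squeeze": 10, "plan": [{"tx": 0, "ty": 0, "tz": 0, "wx": 0, "wy": 0, "wz": 0, "jaw": -1}, {"tx": 0, "ty": 0, "tz": 0, "wx": 0, "wy": 0, "wz": 0, "jaw": -1}, {"tx": 0, "ty": 0, "tz": 0, "wx": 0, "wy": 0, "wz": 0, "jaw": -1}, {"tx": 0, "ty": 0, "tz": 0, "wx": 0, "wy": 0, "wz": 0, "jaw": -1}, {"tx": 0, "ty": 0, "tz": 0, "wx": 0, "wy": 0, "wz": 0, "jaw": -1}, {"tx": 0, "ty": 0, "tz": 0, "wx": 0, "wy": 0, "wz": 0, "jaw": -1}, {"tx": 0, "ty": 0, "tz": 0, "wx": 0, "wy": 0, "wz": 0, "jaw": -1}, {"tx": 0, "ty": 0, "tz": 0, "wx": 0, "wy": 0, "wz": 0, "jaw": -1}, {"tx": 0, "ty": 0, "tz": 0, "wx": 0, "wy": 0, "wz": 0, "jaw": -1}, {"tx": 0, "ty": 0, "tz": 0, "wx": 0, "wy": 0, "wz": 0, "jaw": -1}]}}

```text
t: 5.8
eef_pos: [0.4848, -0.2156, 0.0351]
orientation: [1.718, 2.63, 0.0]
ft_force: [2.9, 2.9, 2.4]
finger_gap: 0.188
grasp_force: 1.6
```

```bash
python3 - <<'E'
from h import *
d=snap('side'); u,v=map(int,proj(d,(.484,-.2175,.05))); cv2.imwrite('pics/g2.png',cv2.resize(d['pixels'][v-50:v+50,u-50:u+50,::-1],(400,400),interpolation=cv2.INTER_CUBIC))
E
python3 go.py .484 -.2175 .036 113.5
```

```text
t 5.85 pos [ 0.485  -0.2155  0.0351] yaw 113.72 zax [ 4.e-04 -0.e+00 -1.e+00] F [ 0.5 -0.3 -2.2] M [-0.03  0.01  0.02] gap 0.16830056190467999 j7 0.9347273299171983
t [-0.0028 -0.0033 -0.0017] w [0.0004 0.0002 0.0048]
```

View pics/g2.png

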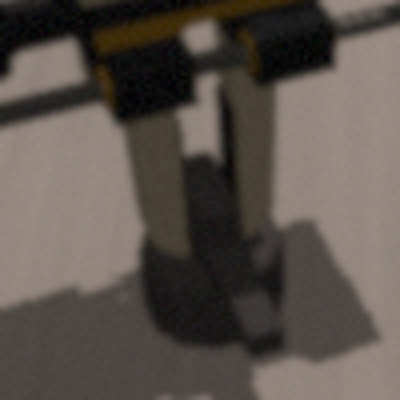

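Emit:
{"op": "send_rows", "data": {"squeeze": 40, "plan": [{"tx": 0, "ty": 0, "tz": 0, "wx": 0, "wy": 0, "wz": 0, "jaw": -1}, {"tx": 0, "ty": 0, "tz": 0, "wx": 0, "wy": 0, "wz": 0, "jaw": -1}, {"tx": 0, "ty": 0, "tz": -0.02, "wx": 0, "wy": 0, "wz": 0, "jaw": -1}, {"tx": 0, "ty": 0, "tz": -0.06, "wx": 0, "wy": 0, "wz": 0, "jaw": -1}, {"tx": 0, "ty": 0, "tz": -0.12, "wx": 0, "wy": 0, "wz": 0, "jaw": -1}, {"tx": 0, "ty": 0, "tz": -0.18, "wx": 0, "wy": 0, "wz": 0, "jaw": -1}, {"tx": 0, "ty": 0, "tz": -0.24, "wx": 0, "wy": 0, "wz": 0, "jaw": -1}, {"tx": 0, "ty": 0, "tz": -0.27, "wx": 0, "wy": 0, "wz": 0, "jaw": -1}, {"tx": 0, "ty": 0, "tz": -0.27, "wx": 0, "wy": 0, "wz": 0, "jaw": -1}]}}

```text
t: 6.75
eef_pos: [0.4853, -0.216, 0.1726]
orientation: [1.716, 2.627, 0.002]
ft_force: [0.3, 0.4, -4.4]
finger_gap: 0.169
grasp_force: 40.0
```

```bash
python3 go.py .583 .121 .17 150
```

```text
t 6.75 pos [ 0.4853 -0.216   0.1726] yaw 113.69 zax [ 0.0035 -0.001  -1.    ] F [ 0.3  0.4 -4.4] M [-0.04  0.04  0.03] gap 0.16932779061153608 j7 0.8833539013705564
t [0.5387 0.4498 0.0052] w [ 0.0025  0.004  -0.8069]
```

Emit:
{"op": "send_rows", "data": {"plan": [{"tx": 0.1, "ty": 0.083, "tz": 0, "wx": 0, "wy": 0, "wz": -0.15, "jaw": -1}, {"tx": 0.16, "ty": 0.133, "tz": 0, "wx": 0, "wy": 0, "wz": -0.24, "jaw": -1}, {"tx": 0.22, "ty": 0.183, "tz": 0, "wx": 0, "wy": 0, "wz": -0.33, "jaw": -1}, {"tx": 0.28, "ty": 0.233, "tz": 0, "wx": 0, "wy": 0, "wz": -0.42, "jaw": -1}, {"tx": 0.34, "ty": 0.283, "tz": 0, "wx": 0, "wy": 0, "wz": -0.51, "jaw": -1}, {"tx": 0.4, "ty": 0.333, "tz": 0, "wx": 0, "wy": 0, "wz": -0.6, "jaw": -1}, {"tx": 0.46, "ty": 0.383, "tz": 0, "wx": 0, "wy": 0, "wz": -0.69, "jaw": -1}, {"tx": 0.5, "ty": 0.42, "tz": 0, "wx": 0, "wy": 0, "wz": -0.75, "jaw": -1}, {"tx": 0.53, "ty": 0.44, "tz": 0, "wx": 0, "wy": 0, "wz": -0.79, "jaw": -1}, {"tx": 0.539, "ty": 0.45, "tz": 0, "wx": 0, "wy": 0, "wz": -0.807, "jaw": -1}, {"tx": 0.539, "ty": 0.45, "tz": 0, "wx": 0, "wy": 0, "wz": -0.807, "jaw": -1}, {"tx": 0.539, "ty": 0.45, "tz": 0, "wx": 0, "wy": 0, "wz": -0.807, "jaw": -1}]}}

```text
t: 7.95
eef_pos: [0.5819, 0.1197, 0.1699]
orientation: [-0.816, -3.033, 0.002]
ft_force: [-0.5, -0.1, -2.7]
finger_gap: 0.168
grasp_force: 40.0
```

```bash
python3 - <<'E'
from h import *
o=[]
for n in('top','side'):
    d=snap(n,'v_'+n+'.png'); u,v=map(int,proj(d,(.583,.121,.12))); print(n,u,v,proj(d,(.583,.121,.068)),proj(d,(.583,.121,.135)));h=40; o.append(cv2.resize(d['pixels'][v-h:v+h,u-h:u+h,::-1],(400,400),interpolation=cv2.INTER_CUBIC))
cv2.imwrite('pics/v1.png',np.clip(np.hstack(o)*1.3,0,255))
E
python3 go.py .583 .121 .17 150
```

```text
top 143 180 (np.float64(147.96735502964066), np.float64(184.80595882219964)) (np.float64(141.5582611638348), np.float64(179.81280435684573))
side 278 112 (np.float64(278.1242115370937), np.float64(135.47661776941447)) (np.float64(278.97729822537957), np.float64(105.51261377014211))
t 8.05 pos [0.5821 0.1197 0.1701] yaw 149.87 zax [-4.e-04 -8.e-04 -1.e+00] F [-0.3  0.4 -3.3] M [-0.08  0.01  0.02] gap 0.16411177107610242 j7 0.7728350886194933
t [-0.0003  0.0032  0.0002] w [-0.0011  0.0001 -0.003 ][ WARN:0@0.667] global loadsave.cpp:1063 imwrite_ Unsupported depth image for selected encoder is fallbacked to CV_8U.
```

View pics/v1.png

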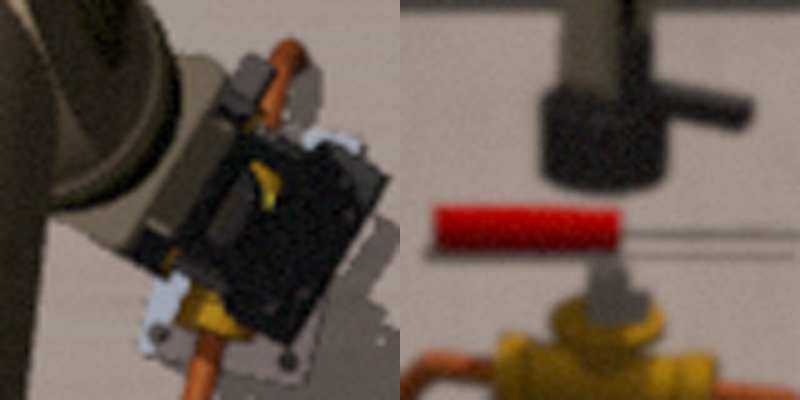

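```bash
python3 - <<'E'
from fit import *
d=cams.get_image('side'); im=d['pixels'].astype(float); g=im.mean(2)
u0,v0=278,112;h=40
X=lambda xz,yz:(u0-h+xz/5,v0-h+yz/5)
def edges(row,lo,hi):
    s=cv2.GaussianBlur(g,(1,5),0)[row,lo:hi]; k=np.gradient(s); 
    def sub(i): 
        a,b,c=np.abs(k[i-1:i+2]); return lo+i+.5*(a-c)/(a-2*b+c)
    return sub(1+k[1:-1].argmin()),sub(1+k[1:-1].argmax())
for zr in (125,140,155,165): print('hub',zr,edges(v0-h+zr//5,u0-h+15,u0-h+65), sum(edges(v0-h+zr//5,u0-h+15,u0-h+65))/2)
hs=cv2.cvtColor(d['pixels'],cv2.COLOR_RGB2HSV)
for r in range(129,141): 
    m=np.where((hs[r,250:310,1]>140)&(hs[r,250:310,0]>15)&(hs[r,250:310,0]<36))[0]; print(r,m.min()+250 if len(m) else 0,m.max()+250 if len(m) else 0)
for p in([.583,.121,.068],[.583,.121,.145]): print(proj(d,p),proj(d,np.add(p,[.01,0,0])),proj(d,np.add(p,[0,.01,0])))
# handle xy fit, hub+lever bottom region; z known
PARTS.pop(1)
bg=np.median(g[90:110,300:330]); M=np.clip((bg*.55-g)/(bg*.15)+.5,0,1)
W=np.zeros_like(g); W[94:112,255:312]=1  # hub body and below, lever
f=lambda p:(np.abs(sil(d,(p[0]/100,p[1]/100,np.radians(-30.1),.135))-M)*W).sum()
q=minimize(f,[58.2,12],method='Nelder-Mead',options=dict(initial_simplex=[[58.2,12],[58.8,12],[58.2,12.6]])); print(q.x,q.fun)
# collar ellipse predicted vs. seen
P=[proj(d,(.583+.0255*np.cos(t),.121+.0255*np.sin(t),.068)) for t in th]; P=np.array(P); print('collar pred',P.min(0),P.max(0))
E
```

```text
hub 125 (np.float64(265.7412480974125), np.float64(291.1210283073368)) 278.43113820237465
hub 140 (np.float64(265.6799410029499), np.float64(291.097212543554)) 278.38857677325194
hub 155 (np.float64(265.6159574468085), np.float64(291.03991596638656)) 278.32793670659754
hub 165 (np.float64(265.6768292682927), np.float64(290.8511187607573)) 278.263974014525
129 0 0
130 0 0
131 0 0
132 272 274
133 270 288
134 269 289
135 269 290
136 269 289
137 269 289
138 270 289
139 259 288
140 258 287
(np.float64(278.1242115370937), np.float64(135.47661776941447)) (np.float64(282.8547376485594), np.float64(135.47793261634536)) (np.float64(277.95004411867313), np.float64(133.38101021971173))
(np.float64(279.1112730897145), np.float64(100.8068512423049)) (np.float64(284.08883644598785), np.float64(100.80746547548354)) (np.float64(278.91829497769476), np.float64(98.9473588383565))
[58.18901367 12.44875488] 16.162890556816198
collar pred [266.08885826 130.21398592] [290.18744741 141.00110079]
```

```bash
python3 go.py .5855 .1215 .125 150
```

```text
t 8.1 pos [0.5822 0.12   0.1702] yaw 149.88 zax [-1.e-04 -6.e-04 -1.e+00] F [-0.2 -0.5 -2.6] M [ 0.   -0.04 -0.05] gap 0.17002873233738908 j7 0.772780801111649
t [-0.0042  0.0061  0.0904] w [-0.0007  0.0003 -0.0027]
```

Emit:
{"op": "send_rows", "data": {"plan": [{"tx": -0.004, "ty": 0.0035, "tz": 0.03, "wx": 0, "wy": 0, "wz": 0, "jaw": -1}, {"tx": -0.004, "ty": 0.0035, "tz": 0.06, "wx": 0, "wy": 0, "wz": 0, "jaw": -1}, {"tx": -0.004, "ty": 0.0035, "tz": 0.08, "wx": 0, "wy": 0, "wz": 0, "jaw": -1}, {"tx": -0.004, "ty": 0.0035, "tz": 0.09, "wx": 0, "wy": 0, "wz": 0, "jaw": -1}, {"tx": -0.004, "ty": 0.0035, "tz": 0.09, "wx": 0, "wy": 0, "wz": 0, "jaw": -1}, {"tx": -0.004, "ty": 0.0035, "tz": 0.09, "wx": 0, "wy": 0, "wz": 0, "jaw": -1}, {"tx": -0.004, "ty": 0.0035, "tz": 0.09, "wx": 0, "wy": 0, "wz": 0, "jaw": -1}]}}

```text
t: 8.8
eef_pos: [0.5853, 0.1222, 0.1256]
orientation: [0.812, 3.034, 0.001]
ft_force: [0.5, 0.0, -2.5]
finger_gap: 0.172
grasp_force: 40.0
```

```bash
python3 go.py .5855 .1215 .118 150
```

```text
t 8.8 pos [0.5853 0.1222 0.1256] yaw 150.02 zax [ 9.e-04  2.e-04 -1.e+00] F [ 0.5  0.  -2.5] M [-0.   -0.04  0.09] gap 0.17210180637397376 j7 0.7746453815506251
t [-0.001  -0.0011  0.0152] w [0.0008 0.0008 0.0005]
```

Emit:
{"op": "send_rows", "data": {"plan": [{"tx": 0, "ty": 0, "tz": 0.003, "wx": 0, "wy": 0, "wz": 0, "jaw": -1}, {"tx": 0, "ty": 0, "tz": 0.005, "wx": 0, "wy": 0, "wz": 0, "jaw": -1}, {"tx": 0, "ty": 0, "tz": 0.007, "wx": 0, "wy": 0, "wz": 0, "jaw": -1}, {"tx": 0, "ty": 0, "tz": 0.009, "wx": 0, "wy": 0, "wz": 0, "jaw": -1}, {"tx": 0, "ty": 0, "tz": 0.011, "wx": 0, "wy": 0, "wz": 0, "jaw": -1}, {"tx": 0, "ty": 0, "tz": 0.011, "wx": 0, "wy": 0, "wz": 0, "jaw": -1}]}}

```text
t: 9.4
eef_pos: [0.585, 0.1221, 0.1195]
orientation: [0.812, 3.035, -0.0]
ft_force: [-0.1, -0.4, -2.5]
finger_gap: 0.168
grasp_force: 40.0
```

```bash
python3 go.py .5855 .1215 .113 150; python3 - <<'E'
from h import *
d=cams.get_image('top'); k=unproj(d,149,176,.084); s=unproj(d,145.2,182.5,.092); c=unproj(d,147.7,184.6,.068)
for o in(s,c): print(k,o,np.degrees(np.arctan2(*(k-o)[1::-1])))
E
```

```text
t 9.4 pos [0.585  0.1221 0.1195] yaw 150.02 zax [-0. -0. -1.] F [-0.1 -0.4 -2.5] M [ 0.    0.03 -0.06] gap 0.16776737298287267 j7 0.7748127366611889
t [-0.0015 -0.0005  0.0131] w [-0.      0.      0.0005]
[0.59987717 0.11585184 0.084     ] [0.58430609 0.12223988 0.092     ] -22.305883615938775
[0.59987717 0.11585184 0.084     ] [0.58346787 0.12159712 0.068     ] -19.29631940064119
```

Emit:
{"op": "send_rows", "data": {"plan": [{"tx": 0, "ty": 0, "tz": 0.002, "wx": 0, "wy": 0, "wz": 0, "jaw": -1}, {"tx": 0, "ty": 0, "tz": 0.004, "wx": 0, "wy": 0, "wz": 0, "jaw": -1}, {"tx": 0, "ty": 0, "tz": 0.006, "wx": 0, "wy": 0, "wz": 0, "jaw": -1}, {"tx": 0, "ty": 0, "tz": 0.008, "wx": 0, "wy": 0, "wz": 0, "jaw": -1}, {"tx": 0, "ty": 0, "tz": 0.01, "wx": 0, "wy": 0, "wz": 0, "jaw": -1}, {"tx": 0, "ty": 0, "tz": 0.01, "wx": 0, "wy": 0, "wz": 0, "jaw": -1}]}}

```text
t: 10.05
eef_pos: [0.5856, 0.1231, 0.1158]
orientation: [0.812, 3.033, 0.003]
ft_force: [1.5, 4.0, -2.7]
finger_gap: 0.17
grasp_force: 40.0
```

```bash
python3 go.py .5845 .122 .112 157
```

```text
t 10.05 pos [0.5856 0.1231 0.1158] yaw 150.04 zax [ 0.0022  0.0016 -1.    ] F [ 1.5  4.  -2.7] M [ 1.07 -0.29 -0.02] gap 0.1698709076896526 j7 0.7748789909874141
t [ 0.0009 -0.0031  0.0075] w [ 0.003   0.0016 -0.1547]
```

Emit:
{"op": "send_rows", "data": {"plan": [{"tx": 0.001, "ty": 0.004, "tz": 0, "wx": 0, "wy": 0, "wz": 0, "jaw": -1}, {"tx": 0.001, "ty": 0.004, "tz": 0, "wx": 0, "wy": 0, "wz": 0, "jaw": -1}, {"tx": 0.001, "ty": 0.004, "tz": 0, "wx": 0, "wy": 0, "wz": 0, "jaw": -1}]}}

```text
t: 10.35
eef_pos: [0.5853, 0.1238, 0.1142]
orientation: [-0.813, -3.034, 0.001]
ft_force: [0.0, 1.1, -3.5]
finger_gap: 0.166
grasp_force: 40.0
```

```bash
python3 go.py .5845 .122 .112 157
```

```text
t 10.35 pos [0.5853 0.1238 0.1142] yaw 150.02 zax [-7.e-04 -5.e-04 -1.e+00] F [ 0.   1.1 -3.5] M [ 0.15 -0.02  0.05] gap 0.16571796039947437 j7 0.7722892080167308
t [-0.0004 -0.004   0.0045] w [-0.001  -0.0005 -0.1552]
```

Emit:
{"op": "send_rows", "data": {"plan": [{"tx": 0, "ty": 0.001, "tz": 0.001, "wx": 0, "wy": 0, "wz": 0, "jaw": -1}, {"tx": 0, "ty": 0.001, "tz": 0.002, "wx": 0, "wy": 0, "wz": 0, "jaw": -1}, {"tx": 0, "ty": 0.001, "tz": 0.003, "wx": 0, "wy": 0, "wz": 0, "jaw": -1}, {"tx": 0, "ty": 0.001, "tz": 0.004, "wx": 0, "wy": 0, "wz": 0, "jaw": -1}, {"tx": 0, "ty": 0.001, "tz": 0.004, "wx": 0, "wy": 0, "wz": 0, "jaw": -1}]}}

```text
t: 10.85
eef_pos: [0.5858, 0.1244, 0.1128]
orientation: [0.813, 3.035, -0.0]
ft_force: [-1.0, -1.5, 2.2]
finger_gap: 0.172
grasp_force: 40.0
```

```bash
python3 go.py .5845 .122 .112 157
```

```text
t 10.85 pos [0.5858 0.1244 0.1128] yaw 150.01 zax [ 1.e-04 -1.e-04 -1.e+00] F [-1.  -1.5  2.2] M [-0.16  0.27 -0.02] gap 0.1717771503092443 j7 0.7718094022284699
t [-0.0002 -0.0054  0.0017] w [-1.000e-04  2.000e-04 -1.552e-01]
```

Emit:
{"op": "send_rows", "data": {"plan": [{"tx": 0, "ty": 0, "tz": 0, "wx": 0, "wy": 0, "wz": -0.03, "jaw": -1}, {"tx": 0, "ty": 0, "tz": 0, "wx": 0, "wy": 0, "wz": -0.06, "jaw": -1}, {"tx": 0, "ty": 0, "tz": 0, "wx": 0, "wy": 0, "wz": -0.09, "jaw": -1}, {"tx": 0, "ty": 0, "tz": 0.0005, "wx": 0, "wy": 0, "wz": -0.12, "jaw": -1}, {"tx": 0, "ty": 0, "tz": 0.0005, "wx": 0, "wy": 0, "wz": -0.13, "jaw": -1}]}}

```text
t: 11.35
eef_pos: [0.5858, 0.1249, 0.1122]
orientation: [0.654, 3.073, 0.001]
ft_force: [-0.3, -0.5, -3.6]
finger_gap: 0.167
grasp_force: 40.0
```

```bash
python3 go.py .5845 .122 .112 157
```

```text
t 11.35 pos [0.5858 0.1249 0.1122] yaw 155.96 zax [ 1.e-04  5.e-04 -1.e+00] F [-0.3 -0.5 -3.6] M [ 0.01  0.   -0.05] gap 0.16719910292623782 j7 0.845354438885217
t [ 0.0001 -0.0063  0.0003] w [ 0.0007 -0.0001 -0.023 ]
```

Emit:
{"op": "send_rows", "data": {"plan": [{"tx": 0, "ty": 0, "tz": 0.001, "wx": 0, "wy": 0, "wz": 0, "jaw": -1}, {"tx": 0, "ty": 0, "tz": 0.002, "wx": 0, "wy": 0, "wz": 0, "jaw": -1}, {"tx": 0, "ty": 0, "tz": 0.003, "wx": 0, "wy": 0, "wz": 0, "jaw": -1}, {"tx": 0, "ty": 0, "tz": 0.003, "wx": 0, "wy": 0, "wz": 0, "jaw": -1}]}}

```text
t: 11.75
eef_pos: [0.5857, 0.1247, 0.1107]
orientation: [-0.656, -3.072, 0.0]
ft_force: [-0.0, 0.5, -2.4]
finger_gap: 0.169
grasp_force: 40.0
```

```bash
python3 go.py .5845 .122 .112 157
```

```text
t 11.75 pos [0.5857 0.1247 0.1107] yaw 155.87 zax [-2.e-04 -0.e+00 -1.e+00] F [-0.   0.5 -2.4] M [-0.01 -0.   -0.02] gap 0.16856805220863982 j7 0.8440974617955167
t [ 0.     -0.0058 -0.0026] w [-0.0001 -0.0002 -0.025 ]
```

Emit:
{"op": "send_rows", "data": {"plan": [{"tx": 0, "ty": 0, "tz": 0.002, "wx": 0, "wy": 0, "wz": 0, "jaw": -1}, {"tx": 0, "ty": 0, "tz": 0.004, "wx": 0, "wy": 0, "wz": 0, "jaw": -1}, {"tx": 0, "ty": 0, "tz": 0.006, "wx": 0, "wy": 0, "wz": 0, "jaw": -1}, {"tx": 0, "ty": 0, "tz": 0.006, "wx": 0, "wy": 0, "wz": 0, "jaw": -1}]}}

```text
t: 12.15
eef_pos: [0.5857, 0.1245, 0.1077]
orientation: [-0.657, -3.072, 0.0]
ft_force: [-0.3, -0.8, -3.4]
finger_gap: 0.17
grasp_force: 40.0
```

```bash
python3 go.py .5845 .122 .112 157
```

```text
t 12.15 pos [0.5857 0.1245 0.1077] yaw 155.87 zax [-2.e-04 -1.e-04 -1.e+00] F [-0.3 -0.8 -3.4] M [ 0.11  0.02 -0.03] gap 0.16966627587393873 j7 0.8440210865786487
t [ 0.0002 -0.0056 -0.0085] w [-0.0002 -0.0001 -0.0251]
```

Emit:
{"op": "send_rows", "data": {"plan": [{"tx": 0, "ty": 0, "tz": 0.002, "wx": 0, "wy": 0, "wz": 0, "jaw": -1}, {"tx": 0, "ty": 0, "tz": 0.004, "wx": 0, "wy": 0, "wz": 0, "jaw": -1}, {"tx": 0, "ty": 0, "tz": 0.006, "wx": 0, "wy": 0, "wz": 0, "jaw": -1}, {"tx": 0, "ty": 0, "tz": 0.008, "wx": 0, "wy": 0, "wz": 0, "jaw": -1}, {"tx": 0, "ty": 0, "tz": 0.009, "wx": 0, "wy": 0, "wz": 0, "jaw": -1}, {"tx": 0, "ty": 0, "tz": 0.009, "wx": 0, "wy": 0, "wz": 0, "jaw": -1}]}}

```text
t: 12.75
eef_pos: [0.5858, 0.1245, 0.1033]
orientation: [-0.657, -3.072, 0.0]
ft_force: [0.3, -0.7, -2.9]
finger_gap: 0.167
grasp_force: 40.0
```

```bash
python3 go.py .5845 .122 .112 157
```

```text
t 12.75 pos [0.5858 0.1245 0.1033] yaw 155.87 zax [-1.e-04 -1.e-04 -1.e+00] F [ 0.3 -0.7 -2.9] M [ 0.02 -0.01  0.01] gap 0.16722685924045858 j7 0.8438322330471674
t [ 0.0003 -0.0056 -0.0174] w [-0.0001 -0.     -0.0251]
```

Nearly home; press gently until contact.

Emit:
{"op": "send_rows", "data": {"plan": [{"tx": 0, "ty": 0, "tz": 0.001, "wx": 0, "wy": 0, "wz": 0, "jaw": -1}, {"tx": 0, "ty": 0, "tz": 0.002, "wx": 0, "wy": 0, "wz": 0, "jaw": -1}, {"tx": 0, "ty": 0, "tz": 0.002, "wx": 0, "wy": 0, "wz": 0, "jaw": -1}]}}

```text
t: 13.05
eef_pos: [0.5858, 0.1246, 0.1031]
orientation: [0.657, 3.072, 0.0]
ft_force: [-2.5, 0.1, 6.8]
finger_gap: 0.168
grasp_force: 40.0
```

```bash
python3 go.py .5845 .122 .112 157
```

```text
t 13.05 pos [0.5858 0.1246 0.1031] yaw 155.87 zax [ 4.e-04  1.e-04 -1.e+00] F [-2.5  0.1  6.8] M [-0.18  0.52 -0.04] gap 0.1676134027174567 j7 0.8437520382066901
t [ 0.0002 -0.0057 -0.0178] w [ 0.0003  0.0004 -0.0251]
```

Emit:
{"op": "send_rows", "data": {"plan": [{"tx": 0, "ty": 0, "tz": -0.001, "wx": 0, "wy": 0, "wz": 0.04, "jaw": -1}, {"tx": 0, "ty": 0, "tz": -0.001, "wx": 0, "wy": 0, "wz": 0.09, "jaw": -1}, {"tx": 0, "ty": 0, "tz": -0.001, "wx": 0, "wy": 0, "wz": 0.14, "jaw": -1}, {"tx": 0, "ty": 0, "tz": -0.001, "wx": 0, "wy": 0, "wz": 0.19, "jaw": -1}, {"tx": 0, "ty": 0, "tz": -0.001, "wx": 0, "wy": 0, "wz": 0.24, "jaw": -1}, {"tx": 0, "ty": 0, "tz": -0.001, "wx": 0, "wy": 0, "wz": 0.29, "jaw": -1}, {"tx": 0, "ty": 0, "tz": -0.001, "wx": 0, "wy": 0, "wz": 0.34, "jaw": -1}]}}

```text
t: 13.75
eef_pos: [0.5863, 0.1249, 0.1031]
orientation: [1.064, 2.955, 0.001]
ft_force: [0.7, 3.7, 3.4]
finger_gap: 0.168
grasp_force: 40.0
```

```bash
python3 go.py .5858 .1246 .103 78
```

```text
t 13.75 pos [0.5863 0.1249 0.1031] yaw 140.4 zax [ 1.1e-03  4.0e-04 -1.0e+00] F [0.7 3.7 3.4] M [ 0.65 -0.26  0.2 ] gap 0.16834291615001032 j7 0.6555223399165512
t [ 0.0004 -0.001   0.0003] w [ 0.0015 -0.      1.3866]
```

Emit:
{"op": "send_rows", "data": {"plan": [{"tx": 0.001, "ty": 0.001, "tz": 0, "wx": 0, "wy": 0, "wz": 0.05, "jaw": -1}, {"tx": 0.001, "ty": 0.001, "tz": 0, "wx": 0, "wy": 0, "wz": 0.1, "jaw": -1}, {"tx": 0.001, "ty": 0.001, "tz": 0, "wx": 0, "wy": 0, "wz": 0.15, "jaw": -1}, {"tx": 0.001, "ty": 0.001, "tz": 0, "wx": 0, "wy": 0, "wz": 0.2, "jaw": -1}, {"tx": 0.001, "ty": 0.001, "tz": 0, "wx": 0, "wy": 0, "wz": 0.25, "jaw": -1}, {"tx": 0.001, "ty": 0.001, "tz": 0, "wx": 0, "wy": 0, "wz": 0.3, "jaw": -1}, {"tx": 0.001, "ty": 0.001, "tz": 0, "wx": 0, "wy": 0, "wz": 0.35, "jaw": -1}, {"tx": 0.001, "ty": 0.001, "tz": 0, "wx": 0, "wy": 0, "wz": 0.4, "jaw": -1}]}}

```text
t: 14.55
eef_pos: [0.5862, 0.1247, 0.1031]
orientation: [1.514, 2.752, 0.0]
ft_force: [2.7, -0.0, 5.9]
finger_gap: 0.17
grasp_force: 40.0
```

```bash
python3 go.py .5858 .1246 .103 78
```

```text
t 14.55 pos [0.5862 0.1247 0.1031] yaw 122.36 zax [ 9.e-04 -4.e-04 -1.e+00] F [ 2.7 -0.   5.9] M [-0.13 -0.61  0.2 ] gap 0.17017391863212009 j7 0.4369706413145891
t [ 0.0002 -0.0008  0.0002] w [1.000e-03 7.000e-04 9.857e-01]
```

Emit:
{"op": "send_rows", "data": {"plan": [{"tx": -0.0005, "ty": 0.001, "tz": 0, "wx": 0, "wy": 0, "wz": 0.05, "jaw": -1}, {"tx": -0.0005, "ty": 0.001, "tz": 0, "wx": 0, "wy": 0, "wz": 0.1, "jaw": -1}, {"tx": -0.0005, "ty": 0.001, "tz": 0, "wx": 0, "wy": 0, "wz": 0.15, "jaw": -1}, {"tx": -0.0005, "ty": 0.001, "tz": 0, "wx": 0, "wy": 0, "wz": 0.2, "jaw": -1}, {"tx": -0.0005, "ty": 0.001, "tz": 0, "wx": 0, "wy": 0, "wz": 0.25, "jaw": -1}, {"tx": -0.0005, "ty": 0.001, "tz": 0, "wx": 0, "wy": 0, "wz": 0.3, "jaw": -1}, {"tx": -0.0005, "ty": 0.001, "tz": 0, "wx": 0, "wy": 0, "wz": 0.35, "jaw": -1}, {"tx": -0.0005, "ty": 0.001, "tz": 0, "wx": 0, "wy": 0, "wz": 0.4, "jaw": -1}]}}

```text
t: 15.35
eef_pos: [0.5861, 0.1245, 0.1031]
orientation: [1.927, 2.481, -0.001]
ft_force: [0.3, -0.9, 6.7]
finger_gap: 0.169
grasp_force: 40.0
```

```bash
python3 go.py .5858 .1246 .103 78
```

```text
t 15.35 pos [0.5861 0.1245 0.1031] yaw 104.35 zax [-2.e-04 -6.e-04 -1.e+00] F [ 0.3 -0.9  6.7] M [-0.35 -0.14  0.18] gap 0.16939134705846964 j7 0.2200563573961142
t [ 0.0004 -0.0006  0.0002] w [-3.000e-04  8.000e-04  5.855e-01]
```

Emit:
{"op": "send_rows", "data": {"plan": [{"tx": 0, "ty": 0, "tz": -0.0005, "wx": 0, "wy": 0, "wz": 0.05, "jaw": -1}, {"tx": 0, "ty": 0, "tz": -0.0005, "wx": 0, "wy": 0, "wz": 0.1, "jaw": -1}, {"tx": 0, "ty": 0, "tz": -0.0005, "wx": 0, "wy": 0, "wz": 0.15, "jaw": -1}, {"tx": 0, "ty": 0, "tz": -0.0005, "wx": 0, "wy": 0, "wz": 0.2, "jaw": -1}, {"tx": 0, "ty": 0, "tz": -0.0005, "wx": 0, "wy": 0, "wz": 0.25, "jaw": -1}, {"tx": 0, "ty": 0, "tz": -0.0005, "wx": 0, "wy": 0, "wz": 0.3, "jaw": -1}, {"tx": 0, "ty": 0, "tz": -0.0005, "wx": 0, "wy": 0, "wz": 0.35, "jaw": -1}, {"tx": 0, "ty": 0, "tz": -0.0005, "wx": 0, "wy": 0, "wz": 0.39, "jaw": -1}]}}

```text
t: 16.15
eef_pos: [0.586, 0.1244, 0.1031]
orientation: [2.282, 2.158, -0.002]
ft_force: [1.3, -3.7, 5.0]
finger_gap: 0.172
grasp_force: 40.0
```

```bash
python3 go.py .5858 .1246 .103 78
```

```text
t 16.15 pos [0.586  0.1244 0.1031] yaw 86.8 zax [-5.e-04 -9.e-04 -1.e+00] F [ 1.3 -3.7  5. ] M [-1.06 -0.07  0.21] gap 0.17153553264916008 j7 0.00792684591163821
t [ 0.0004 -0.0005  0.0002] w [-0.0004  0.0013  0.1955]
```

Emit:
{"op": "send_rows", "data": {"plan": [{"tx": -0.0015, "ty": 0, "tz": 0, "wx": 0, "wy": 0, "wz": 0.02, "jaw": -1}, {"tx": -0.0015, "ty": 0, "tz": 0, "wx": 0, "wy": 0, "wz": 0.04, "jaw": -1}, {"tx": -0.0015, "ty": 0, "tz": 0, "wx": 0, "wy": 0, "wz": 0.06, "jaw": -1}, {"tx": -0.0015, "ty": 0, "tz": 0, "wx": 0, "wy": 0, "wz": 0.08, "jaw": -1}, {"tx": -0.0015, "ty": 0, "tz": 0, "wx": 0, "wy": 0, "wz": 0.1, "jaw": -1}, {"tx": -0.0015, "ty": 0, "tz": 0, "wx": 0, "wy": 0, "wz": 0.12, "jaw": -1}]}}

```text
t: 16.75
eef_pos: [0.5859, 0.1242, 0.1031]
orientation: [-2.38, -2.05, 0.001]
ft_force: [-0.1, -2.3, 5.8]
finger_gap: 0.17
grasp_force: 40.0
```

```bash
python3 go.py .5858 .1246 .103 78
```

```text
t 16.75 pos [0.5859 0.1242 0.1031] yaw 81.48 zax [-5.e-04 -3.e-04 -1.e+00] F [-0.1 -2.3  5.8] M [-0.67 -0.01  0.27] gap 0.17020114933138114 j7 -0.05568670787833119
t [ 0.0007 -0.0004  0.0002] w [-0.0006  0.0005  0.0774]
```

Emit:
{"op": "send_rows", "data": {"plan": [{"tx": -0.001, "ty": 0, "tz": 0, "wx": 0, "wy": 0, "wz": 0.01, "jaw": -1}, {"tx": -0.001, "ty": 0, "tz": 0, "wx": 0, "wy": 0, "wz": 0.02, "jaw": -1}, {"tx": -0.001, "ty": 0, "tz": 0, "wx": 0, "wy": 0, "wz": 0.03, "jaw": -1}, {"tx": -0.001, "ty": 0, "tz": 0, "wx": 0, "wy": 0, "wz": 0.03, "jaw": -1}]}}

```text
t: 17.15
eef_pos: [0.586, 0.1241, 0.1031]
orientation: [-2.403, -2.023, 0.0]
ft_force: [0.4, -1.0, 5.3]
finger_gap: 0.171
grasp_force: 40.0
```

```bash
python3 go.py .5858 .1246 .103 78
```

```text
t 17.15 pos [0.586  0.1241 0.1031] yaw 80.19 zax [-4.e-04  0.e+00 -1.e+00] F [ 0.4 -1.   5.3] M [-0.41 -0.03  0.14] gap 0.17119421341386734 j7 -0.07084477453933175
t [ 0.0009 -0.0005  0.0002] w [-0.0005  0.      0.0487]
```

Emit:
{"op": "send_rows", "data": {"plan": [{"tx": 0, "ty": 0, "tz": 0, "wx": 0, "wy": 0, "wz": 0.01, "jaw": -1}, {"tx": 0, "ty": 0, "tz": 0, "wx": 0, "wy": 0, "wz": 0.02, "jaw": -1}, {"tx": 0, "ty": 0, "tz": 0, "wx": 0, "wy": 0, "wz": 0.03, "jaw": -1}, {"tx": 0, "ty": 0, "tz": 0, "wx": 0, "wy": 0, "wz": 0.03, "jaw": -1}]}}

```text
t: 17.55
eef_pos: [0.5859, 0.1241, 0.1031]
orientation: [-2.427, -1.995, 0.0]
ft_force: [0.7, -1.4, 5.5]
finger_gap: 0.165
grasp_force: 40.0
```

```bash
python3 go.py .5858 .1246 .103 78
```

```text
t 17.55 pos [0.5859 0.1241 0.1031] yaw 78.84 zax [-4.e-04  1.e-04 -1.e+00] F [ 0.7 -1.4  5.5] M [-0.36  0.06  0.16] gap 0.1645217246901621 j7 -0.08722528843042437
t [ 0.0008 -0.0005  0.0002] w [-0.0005  0.      0.0187]
```

Emit:
{"op": "send_rows", "data": {"plan": [{"tx": 0, "ty": 0, "tz": 0, "wx": 0, "wy": 0, "wz": 0.01, "jaw": -1}, {"tx": 0, "ty": 0, "tz": 0, "wx": 0, "wy": 0, "wz": 0.02, "jaw": -1}, {"tx": 0, "ty": 0, "tz": 0, "wx": 0, "wy": 0, "wz": 0.02, "jaw": -1}, {"tx": 0, "ty": 0, "tz": 0, "wx": 0, "wy": 0, "wz": 0.02, "jaw": -1}]}}

```text
t: 17.95
eef_pos: [0.5859, 0.1242, 0.1031]
orientation: [-2.442, -1.976, 0.0]
ft_force: [-0.2, -1.7, 5.6]
finger_gap: 0.168
grasp_force: 40.0
```

```bash
python3 go.py .5858 .1246 .103 78
```

```text
t 17.95 pos [0.5859 0.1242 0.1031] yaw 77.95 zax [-4.e-04  1.e-04 -1.e+00] F [-0.2 -1.7  5.6] M [-0.34  0.04  0.2 ] gap 0.16843520210724106 j7 -0.09799887486946653
t [ 0.0008 -0.0004  0.0002] w [-0.0005 -0.     -0.001 ]
```

Emit:
{"op": "send_rows", "data": {"plan": [{"tx": 0, "ty": 0, "tz": 0, "wx": 0, "wy": 0, "wz": 0.01, "jaw": -1}, {"tx": 0, "ty": 0, "tz": 0, "wx": 0, "wy": 0, "wz": 0.02, "jaw": -1}, {"tx": 0, "ty": 0, "tz": 0, "wx": 0, "wy": 0, "wz": 0.02, "jaw": -1}, {"tx": 0, "ty": 0, "tz": 0, "wx": 0, "wy": 0, "wz": 0.02, "jaw": -1}]}}

```text
t: 18.35
eef_pos: [0.5859, 0.1241, 0.1031]
orientation: [-2.457, -1.957, 0.001]
ft_force: [0.7, -1.1, 5.2]
finger_gap: 0.171
grasp_force: 40.0
```

```bash
python3 go.py .5858 .1246 .103 78
```

```text
t 18.35 pos [0.5859 0.1241 0.1031] yaw 77.05 zax [-5.e-04  1.e-04 -1.e+00] F [ 0.7 -1.1  5.2] M [-0.44  0.04  0.19] gap 0.1713642427867695 j7 -0.10893761627010295
t [ 0.0008 -0.0004  0.0002] w [-0.0006  0.     -0.021 ]
```

Emit:
{"op": "send_rows", "data": {"plan": [{"tx": 0, "ty": 0, "tz": 0, "wx": 0, "wy": 0, "wz": 0.01, "jaw": -1}, {"tx": 0, "ty": 0, "tz": 0, "wx": 0, "wy": 0, "wz": 0.02, "jaw": -1}, {"tx": 0, "ty": 0, "tz": 0, "wx": 0, "wy": 0, "wz": 0.03, "jaw": -1}, {"tx": 0, "ty": 0, "tz": 0, "wx": 0, "wy": 0, "wz": 0.03, "jaw": -1}]}}

```text
t: 18.75
eef_pos: [0.5859, 0.1241, 0.1031]
orientation: [-2.481, -1.927, 0.001]
ft_force: [-0.8, -0.8, 5.4]
finger_gap: 0.169
grasp_force: 40.0
```

```bash
python3 go.py .5858 .1246 .103 78
```

```text
t 18.75 pos [0.5859 0.1241 0.1031] yaw 75.69 zax [-5.e-04  1.e-04 -1.e+00] F [-0.8 -0.8  5.4] M [-0.41  0.08  0.15] gap 0.1686470520505532 j7 -0.12551450088004126
t [ 0.0009 -0.0004  0.0002] w [-0.0006  0.0001 -0.0513]
```

Emit:
{"op": "send_rows", "data": {"plan": [{"tx": 0, "ty": 0, "tz": 0, "wx": 0, "wy": 0, "wz": 0.01, "jaw": -1}, {"tx": 0, "ty": 0, "tz": 0, "wx": 0, "wy": 0, "wz": 0.02, "jaw": -1}, {"tx": 0, "ty": 0, "tz": 0, "wx": 0, "wy": 0, "wz": 0.025, "jaw": -1}, {"tx": 0, "ty": 0, "tz": 0, "wx": 0, "wy": 0, "wz": 0.025, "jaw": -1}]}}

```text
t: 19.15
eef_pos: [0.5859, 0.1241, 0.1031]
orientation: [-2.499, -1.903, 0.001]
ft_force: [-0.3, -1.5, 6.0]
finger_gap: 0.17
grasp_force: 40.0
```

```bash
python3 go.py .5858 .1246 .103 78
```

```text
t 19.15 pos [0.5859 0.1241 0.1031] yaw 74.57 zax [-5.e-04  0.e+00 -1.e+00] F [-0.3 -1.5  6. ] M [-0.47  0.12  0.19] gap 0.1702775348530916 j7 -0.13908813850944118
t [ 0.0009 -0.0004  0.0002] w [-0.0006  0.0001 -0.0762]
```

Emit:
{"op": "send_rows", "data": {"plan": [{"tx": 0, "ty": 0, "tz": 0, "wx": 0, "wy": 0, "wz": 0.01, "jaw": -1}, {"tx": 0, "ty": 0, "tz": 0, "wx": 0, "wy": 0, "wz": 0.02, "jaw": -1}, {"tx": 0, "ty": 0, "tz": 0, "wx": 0, "wy": 0, "wz": 0.02, "jaw": -1}, {"tx": 0, "ty": 0, "tz": 0, "wx": 0, "wy": 0, "wz": 0.02, "jaw": -1}]}}

```text
t: 19.55
eef_pos: [0.5859, 0.1241, 0.1031]
orientation: [-2.514, -1.883, 0.001]
ft_force: [0.2, -1.4, 5.1]
finger_gap: 0.171
grasp_force: 40.0
```

```bash
python3 - <<'E'
from h import *
o=[]
for n in('top','side'):
    d=snap(n); u,v=map(int,proj(d,(.583,.1,.08)));h=50; o.append(cv2.resize(d['pixels'][v-h:v+h,u-h:u+h,::-1],(400,400),interpolation=cv2.INTER_CUBIC)); print(n,u,v)
cv2.imwrite('pics/w1.png',cv2.convertScaleAbs(np.hstack(o),alpha=1.4))
E
python3 go.py .5858 .1246 .103 78
```

```text
top 156 183
side 278 134
t 19.65 pos [0.5859 0.1241 0.1031] yaw 73.68 zax [-5.e-04  1.e-04 -1.e+00] F [-0.1 -1.6  4.9] M [-0.41  0.09  0.18] gap 0.16733331228266635 j7 -0.14997642836503772
t [ 0.0009 -0.0004  0.0002] w [-0.0007  0.0001 -0.0961]
```

View pics/w1.png

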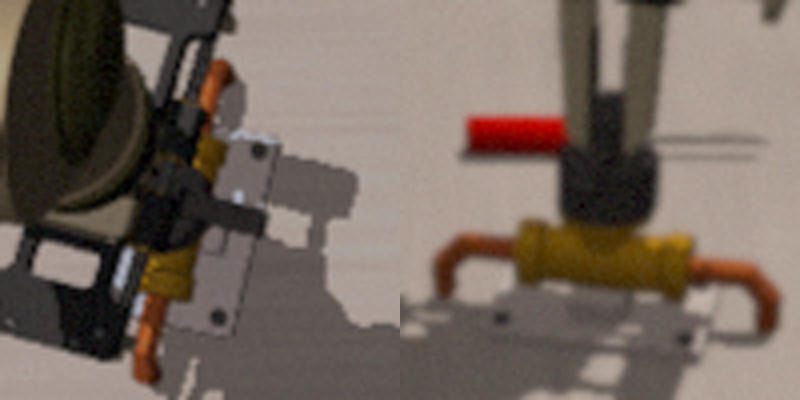

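Emit:
{"op": "send_rows", "data": {"plan": [{"tx": 0, "ty": 0, "tz": 0, "wx": 0, "wy": 0, "wz": 0.01, "jaw": -1}, {"tx": 0, "ty": 0, "tz": 0, "wx": 0, "wy": 0, "wz": 0.02, "jaw": -1}, {"tx": 0, "ty": 0, "tz": 0, "wx": 0, "wy": 0, "wz": 0.02, "jaw": -1}, {"tx": 0, "ty": 0, "tz": 0, "wx": 0, "wy": 0, "wz": 0.02, "jaw": -1}]}}

```text
t: 20.05
eef_pos: [0.5859, 0.124, 0.1031]
orientation: [-2.529, -1.864, 0.001]
ft_force: [-0.4, -2.5, 4.4]
finger_gap: 0.169
grasp_force: 40.0
```

```bash
python3 - <<'E'
from h import *
d=cams.get_image('top')
P=lambda x,y,z:unproj(d,156-50+x/4,183-50+y/4,z)
a=P(222,72,.035);b=P(147,372,.035);print('pipe',np.degrees(np.arctan2(*(a-b)[1::-1])))
t=P(262,222,.105); print('tip',t)
a=P(205,205,.109);print('lever',np.degrees(np.arctan2(*(t-a)[1::-1])), 'from axis',np.degrees(np.arctan2(*(t-[.5843,.122,0])[1::-1])))
o=arm.observe();print(o['moment'],o['effort'][6])
E
python3 go.py .5858 .1246 .103 78
```

```text
pipe -13.114583503788001
tip [0.56854147 0.06339649 0.105     ]
lever -106.67625057846317 from axis -105.05085910255049
[-0.40537828  0.08478425  0.21135897] -0.18432485405355692
t 20.1 pos [0.5859 0.1241 0.1031] yaw 72.78 zax [-6.e-04  0.e+00 -1.e+00] F [ 0.4 -0.4  5.2] M [-0.41  0.08  0.21] gap 0.16825962685108567 j7 -0.16091294777916737
t [ 0.001  -0.0004  0.0002] w [-0.0007  0.0002 -0.1161]
```

Emit:
{"op": "send_rows", "data": {"plan": [{"tx": 0, "ty": 0, "tz": 0, "wx": 0, "wy": 0, "wz": 0.01, "jaw": -1}, {"tx": 0, "ty": 0, "tz": 0, "wx": 0, "wy": 0, "wz": 0.015, "jaw": -1}, {"tx": 0, "ty": 0, "tz": 0, "wx": 0, "wy": 0, "wz": 0.015, "jaw": -1}]}}

```text
t: 20.4
eef_pos: [0.5859, 0.1241, 0.1031]
orientation: [-2.54, -1.849, 0.001]
ft_force: [-0.7, -1.8, 5.7]
finger_gap: 0.167
grasp_force: 40.0
```

```bash
python3 -c "
from h import *
o=arm.observe();print(o['moment'],o['effort'][6])"
python3 go.py .5858 .1246 .103 78
```

```text
[-0.40672977  0.13710028  0.19470097] -0.2332670520991087
t 20.4 pos [0.5859 0.1241 0.1031] yaw 72.1 zax [-6.e-04 -0.e+00 -1.e+00] F [-0.7 -1.8  5.7] M [-0.41  0.14  0.19] gap 0.16732156615268454 j7 -0.16921693903722657
t [ 0.001  -0.0004  0.0002] w [-0.0007  0.0002 -0.1312]
```

Emit:
{"op": "send_rows", "data": {"plan": [{"tx": 0, "ty": 0, "tz": 0, "wx": 0, "wy": 0, "wz": 0.01, "jaw": -1}, {"tx": 0, "ty": 0, "tz": 0, "wx": 0, "wy": 0, "wz": 0.015, "jaw": -1}, {"tx": 0, "ty": 0, "tz": 0, "wx": 0, "wy": 0, "wz": 0.015, "jaw": -1}]}}

```text
t: 20.7
eef_pos: [0.5858, 0.1241, 0.1031]
orientation: [-2.551, -1.834, 0.001]
ft_force: [0.2, -1.2, 5.9]
finger_gap: 0.169
grasp_force: 40.0
```

```bash
python3 -c "
from h import *
o=arm.observe();print(o['moment'],o['effort'][6])"
python3 go.py .5858 .1246 .103 78
```

```text
[-0.49535635  0.1211272   0.22467572] -0.23377749603241682
t 20.7 pos [0.5858 0.1241 0.1031] yaw 71.42 zax [-6.e-04  0.e+00 -1.e+00] F [ 0.2 -1.2  5.9] M [-0.5   0.12  0.22] gap 0.16917989892396232 j7 -0.1774231047617843
t [ 0.001  -0.0004  0.0002] w [-0.0008  0.0002 -0.1462]
```

```bash
python3 - <<'E'
from h import *
for n in('top','side'):
    d=cams.get_image(n); im=cv2.imread('pics/%s0.png'%n); h=cv2.cvtColor(im,cv2.COLOR_BGR2HSV)
    cu,cv=map(int,proj(d,(.583,.121,.035))); m=(h[...,1]>120)&(h[...,0]>3)&(h[...,0]<34); w=np.zeros_like(m); w[cv-50:cv+50,cu-55:cu+55]=1; m&=w
    v,u=np.nonzero(m); 
    W=np.array([unproj(d,a,b,.035) for a,b in zip(u,v)])
    for half in (.095,.08,.07):
        th=np.radians(-12.)
        for _ in range(20):
            ex=np.array([np.cos(th),np.sin(th)]);ey=np.array([-ex[1],ex[0]]); c=np.array([.583,.121]); q=W[:,:2]-c; s=q@ex; t=q@ey
            # per-slice midline along pipe, outer portions only
            S=[];T=[]
            for a in np.arange(-half,half,.004):
                k=(s>=a)&(s<a+.004)
                if abs(a+.002)>.048 and k.sum()>3: S.append(a+.002);T.append((t[k].min()+t[k].max())/2)
            p=np.polyfit(S,T,1); th+=np.arctan(p[0])
        print(n,half,np.degrees(th),len(S),p[1])
    # plate: rectangles
    g=cv2.cvtColor(im,cv2.COLOR_BGR2GRAY)
    l=cv2.createLineSegmentDetector().detect(g)[0][:,0]
    for x1,y1,x2,y2 in l:
        if np.hypot((x1+x2)/2-cu,(y1+y2)/2-cv)<50 and np.hypot(x1-x2,y1-y2)>14:
            a=unproj(d,x1,y1,.008);b=unproj(d,x2,y2,.008); print('  line',np.round(a[:2],3),np.round(b[:2],3),round(np.degrees(np.arctan2(*(b-a)[1::-1])),1))
E
```

```text
top 0.095 -13.150674508416856 23 0.0010319213352526378
top 0.08 -13.07911187330396 16 0.0019107159621771733
top 0.07 -12.954377080639489 11 0.002062442436593747
  line [0.576 0.085] [0.629 0.073] -13.0
  line [0.52 0.12] [0.489 0.131] 160.2
  line [0.629 0.067] [0.517 0.093] 166.8
  line [0.641 0.125] [0.675 0.116] -15.5
side 0.095 -13.722633120884122 21 -0.0009275515752457102
side 0.08 -10.324427982002142 16 0.0014083702477404873
side 0.07 -14.868694438246061 11 0.005804774561549656
  line [0.502 0.38 ] [0.6   0.372] -4.9
  line [0.598 0.317] [0.501 0.311] -176.2
  line [0.606 0.102] [0.565 0.095] -170.2
  line [0.57  0.087] [0.632 0.073] -12.3
  line [0.599 0.136] [0.554 0.154] 159.0
  line [0.638 0.103] [0.605 0.095] -167.2
  line [0.561 0.23 ] [0.588 0.29 ] 65.6
  line [0.629 0.059] [0.52  0.084] 167.2
  line [0.504 0.208] [0.556 0.187] -21.6
  line [0.638 0.17 ] [0.672 0.168] -3.3
  line [0.613 0.355] [0.693 0.356] 0.7
  line [0.698 0.336] [0.612 0.338] 178.7
  line [0.685 0.306] [0.611 0.306] -180.0
```

Emit:
{"op": "send_rows", "data": {"plan": [{"tx": 0, "ty": 0, "tz": -0.0005, "wx": 0, "wy": 0, "wz": 0.01, "jaw": -1}, {"tx": 0, "ty": 0, "tz": -0.0005, "wx": 0, "wy": 0, "wz": 0.015, "jaw": -1}, {"tx": 0, "ty": 0, "tz": -0.0005, "wx": 0, "wy": 0, "wz": 0.015, "jaw": -1}]}}

```text
t: 21.1
eef_pos: [0.5858, 0.124, 0.1031]
orientation: [-2.561, -1.819, 0.001]
ft_force: [0.9, -0.6, 0.4]
finger_gap: 0.168
grasp_force: 40.0
```

```bash
python3 - <<'E'
from h import *
o=arm.observe();print(o['moment'],o['effort'][6])
d=cams.get_image('top'); u,v=156,183;h=40
cv2.imwrite('pics/w2.png',cv2.convertScaleAbs(cv2.resize(d['pixels'][v-h:v+h,u-h:u+h,::-1],(560,560),interpolation=cv2.INTER_CUBIC),alpha=1.5))
E
python3 go.py .5858 .1246 .103 78
```

```text
[-0.43099161 -0.00396074  0.12635057] -0.19558110740035772
t 21.15 pos [0.5858 0.124  0.1031] yaw 70.8 zax [-7.e-04 -2.e-04 -1.e+00] F [ 0.5 -1.3  0.7] M [-0.5   0.03  0.13] gap 0.16956587011289231 j7 -0.18522341510707677
t [ 0.0011 -0.0004  0.0002] w [-0.0007  0.0005 -0.16  ]
```

View pics/w2.png

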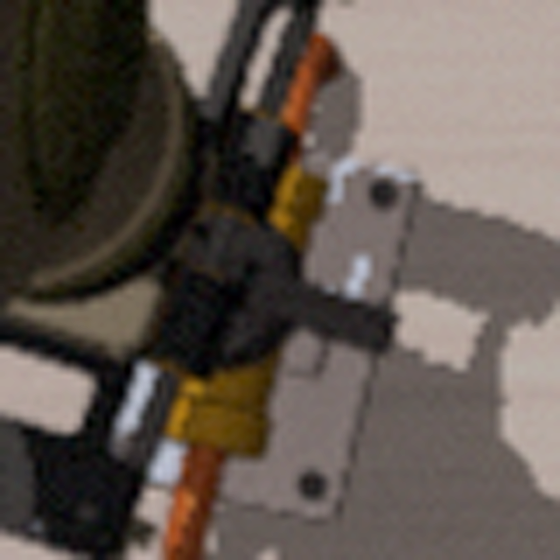

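Emit:
{"op": "send_rows", "data": {"plan": [{"tx": 0, "ty": 0, "tz": 0, "wx": 0, "wy": 0, "wz": 0.01, "jaw": -1}, {"tx": 0, "ty": 0, "tz": 0, "wx": 0, "wy": 0, "wz": 0.02, "jaw": -1}, {"tx": 0, "ty": 0, "tz": 0, "wx": 0, "wy": 0, "wz": 0.02, "jaw": -1}]}}

```text
t: 21.45
eef_pos: [0.5858, 0.124, 0.1031]
orientation: [-2.575, -1.8, 0.001]
ft_force: [-0.3, -2.5, -1.2]
finger_gap: 0.168
grasp_force: 40.0
```

```bash
python3 -c "
from h import *
o=arm.observe();print(o['moment'],o['effort'][6])"
python3 go.py .5858 .1246 .103 78
```

```text
[-0.53041627  0.0631847   0.23762175] -0.3185518831014633
t 21.45 pos [0.5858 0.124  0.1031] yaw 69.91 zax [-7.e-04 -3.e-04 -1.e+00] F [-0.3 -2.5 -1.2] M [-0.53  0.06  0.24] gap 0.16758186284560334 j7 -0.1961463010573017
t [ 0.0011 -0.0004  0.0003] w [-0.0007  0.0006 -0.1798]
```

Emit:
{"op": "send_rows", "data": {"plan": [{"tx": 0, "ty": 0, "tz": 0, "wx": 0, "wy": 0, "wz": 0.01, "jaw": -1}, {"tx": 0, "ty": 0, "tz": 0, "wx": 0, "wy": 0, "wz": 0.01, "jaw": -1}]}}

```text
t: 21.65
eef_pos: [0.5858, 0.124, 0.1032]
orientation: [-2.582, -1.79, 0.001]
ft_force: [-0.3, -0.5, -3.0]
finger_gap: 0.17
grasp_force: 40.1
```

```bash
python3 -c "
from h import *
o=arm.observe();print(o['moment'],o['effort'][6])
cams.get_image('side');o=arm.observe();print(o['moment'],o['effort'][6])"
python3 go.py .5858 .1246 .103 78
```

```text
[-0.47826715  0.10563691  0.30433693] -0.3625353332608938
[-0.53727986  0.12577987  0.2878179 ] -0.3223300538957119
t 21.7 pos [0.5858 0.124  0.1032] yaw 69.47 zax [-6.e-04 -2.e-04 -1.e+00] F [-0.4 -0.7 -3.5] M [-0.54  0.13  0.29] gap 0.17281673433002812 j7 -0.20141779417455216
t [ 0.0011 -0.0005  0.0003] w [-0.0007  0.0005 -0.1895]
```

Emit:
{"op": "send_rows", "data": {"plan": [{"tx": 0, "ty": 0, "tz": 0, "wx": 0, "wy": 0, "wz": -0.02, "jaw": -1}, {"tx": 0, "ty": 0, "tz": 0.0005, "wx": 0, "wy": 0, "wz": -0.04, "jaw": -1}, {"tx": 0, "ty": 0, "tz": 0.0005, "wx": 0, "wy": 0, "wz": -0.05, "jaw": -1}, {"tx": 0, "ty": 0, "tz": 0.0005, "wx": 0, "wy": 0, "wz": -0.05, "jaw": -1}]}}

```text
t: 22.1
eef_pos: [0.5859, 0.1242, 0.1032]
orientation: [-2.545, -1.84, 0.0]
ft_force: [-2.1, -0.6, -0.3]
finger_gap: 0.17
grasp_force: 40.0
```

```bash
python3 -c "
from h import *
o=arm.observe();print(o['moment'],o['effort'][6])"
python3 go.py .5858 .1246 .103 78
```

```text
[-0.200775    0.57931211  0.01119776] 0.10524122742936015
t 22.1 pos [0.5859 0.1242 0.1032] yaw 71.73 zax [-5.e-04  4.e-04 -1.e+00] F [-2.1 -0.6 -0.3] M [-0.2   0.58  0.01] gap 0.16973769085873336 j7 -0.1735769496771976
t [ 0.0007 -0.0004  0.0003] w [-0.0008 -0.0003 -0.1392]
```

Emit:
{"op": "send_rows", "data": {"plan": [{"tx": 0, "ty": 0, "tz": 0, "wx": 0, "wy": 0, "wz": 0, "jaw": -0.2}, {"tx": 0, "ty": 0, "tz": 0, "wx": 0, "wy": 0, "wz": 0, "jaw": -0.2}, {"tx": 0, "ty": 0, "tz": 0, "wx": 0, "wy": 0, "wz": 0, "jaw": -0.2}, {"tx": 0, "ty": 0, "tz": 0, "wx": 0, "wy": 0, "wz": 0, "jaw": -0.2}, {"tx": 0, "ty": 0, "tz": 0, "wx": 0, "wy": 0, "wz": 0, "jaw": -0.2}, {"tx": 0, "ty": 0, "tz": -0.05, "wx": 0, "wy": 0, "wz": 0, "jaw": -0.2}, {"tx": 0, "ty": 0, "tz": -0.1, "wx": 0, "wy": 0, "wz": 0, "jaw": -0.2}, {"tx": 0, "ty": 0, "tz": -0.16, "wx": 0, "wy": 0, "wz": 0, "jaw": -0.2}, {"tx": -0.08, "ty": 0, "tz": -0.2, "wx": 0, "wy": 0, "wz": 0, "jaw": -0.2}, {"tx": -0.16, "ty": 0, "tz": -0.2, "wx": 0, "wy": 0, "wz": 0, "jaw": -0.2}, {"tx": -0.24, "ty": 0, "tz": -0.2, "wx": 0, "wy": 0, "wz": 0, "jaw": -0.2}, {"tx": -0.32, "ty": 0, "tz": -0.2, "wx": 0, "wy": 0, "wz": 0, "jaw": -0.2}]}}

```text
t: 23.3
eef_pos: [0.5354, -0.0291, 0.2035]
orientation: [2.545, 1.841, 0.001]
ft_force: [-0.4, -0.4, -0.2]
finger_gap: 0.4
grasp_force: 0.0
```

```bash
python3 go.py .5 -.2 .25 70
```

```text
t 23.3 pos [ 0.5354 -0.0291  0.2035] yaw 71.75 zax [ 9.e-04  1.e-04 -1.e+00] F [-0.4 -0.4 -0.2] M [-0.16  0.04 -0.  ] gap 0.3995774077285024 j7 -0.011599462968750668
t [-0.3468  0.0398 -0.0931] w [ 0.001  -0.0005  0.0389]
```

Emit:
{"op": "send_rows", "data": {"plan": [{"tx": -0.1, "ty": 0, "tz": -0.05, "wx": 0, "wy": 0, "wz": 0, "jaw": -0.2}, {"tx": -0.2, "ty": 0, "tz": -0.09, "wx": 0, "wy": 0, "wz": 0, "jaw": -0.2}, {"tx": -0.3, "ty": 0.02, "tz": -0.09, "wx": 0, "wy": 0, "wz": 0, "jaw": -0.2}, {"tx": -0.35, "ty": 0.04, "tz": -0.09, "wx": 0, "wy": 0, "wz": 0, "jaw": -0.2}, {"tx": -0.35, "ty": 0.04, "tz": -0.09, "wx": 0, "wy": 0, "wz": 0, "jaw": -0.2}]}}

```text
t: 23.8
eef_pos: [0.4992, -0.2059, 0.2492]
orientation: [2.55, 1.829, 0.0]
ft_force: [0.2, 0.0, 0.5]
finger_gap: 0.401
grasp_force: 0.0
```

```bash
python3 - <<'E'
from fit import *
ds=[snap('top'),snap('side')]; o=[]
for d in ds:
    u,v=map(int,proj(d,(.583,.1,.09)));h=40; o.append(cv2.resize(d['pixels'][v-h:v+h,u-h:u+h,::-1],(400,400),interpolation=cv2.INTER_CUBIC))
cv2.imwrite('pics/x1.png',cv2.convertScaleAbs(np.hstack(o),alpha=1.5))
for d in ds:
    hsv=cv2.cvtColor(d['pixels'],cv2.COLOR_RGB2HSV); V=hsv[...,2].astype(float); u,v=map(int,proj(d,(.577,.1,.09)))
    W=np.zeros_like(V);W[v-25:v+25,u-25:u+25]=1
    M=np.clip((58-V)/10+.5,0,1)*W
    f=lambda p:np.abs((sil(d,(p[0]/100,p[1]/100,p[2]/10,.068))-M)*W).sum()
    for a in(-18,-18.6):
        x0=np.array([58.4,12.2,a]);q=minimize(f,x0,method='Nelder-Mead',options=dict(initial_simplex=x0+np.vstack([[0,0,0],np.diag([.5,.5,.7])]))); print(q.x,np.degrees(q.x[2]/10),q.fun,M.sum())
E
```

```text
[ 58.25900421  11.85862296 -19.04010162] -109.09174640888287 359.6647058823529 444.29999999999995
[ 58.31454489  11.95164233 -19.1319235 ] -109.61784702996648 359.55882352941177 444.29999999999995
[ 58.46720197  11.57034626 -17.36106771] -99.47159075283604 241.47647058823532 792.9000000000001
[ 58.48830957  11.58344269 -17.25604522] -98.8698562246124 239.65686274509807 792.9000000000001
```

View pics/x1.png

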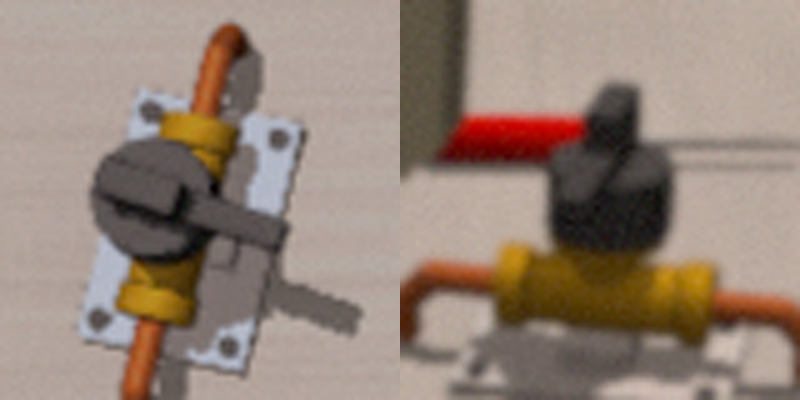

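```bash
python3 go.py .5859 .1242 .18 71.7
```

```text
t 23.9 pos [ 0.4998 -0.2009  0.2481] yaw 71.6 zax [ 1.e-04  1.e-04 -1.e+00] F [-0.8  0.2  0.6] M [-0.06  0.13 -0.  ] gap 0.4018449259944192 j7 0.26936310714633804
t [ 0.6714 -0.0419  0.1363] w [ 0.     -0.0002 -0.0023]
```

Emit:
{"op": "send_rows", "data": {"plan": [{"tx": 0.08, "ty": -0.005, "tz": 0, "wx": 0, "wy": 0, "wz": 0, "jaw": -0.2}, {"tx": 0.16, "ty": -0.01, "tz": 0.02, "wx": 0, "wy": 0, "wz": 0, "jaw": -0.2}, {"tx": 0.24, "ty": -0.015, "tz": 0.04, "wx": 0, "wy": 0, "wz": 0, "jaw": -0.2}, {"tx": 0.32, "ty": -0.02, "tz": 0.06, "wx": 0, "wy": 0, "wz": 0, "jaw": -0.2}, {"tx": 0.4, "ty": -0.025, "tz": 0.08, "wx": 0, "wy": 0, "wz": 0, "jaw": -0.2}, {"tx": 0.48, "ty": -0.03, "tz": 0.09, "wx": 0, "wy": 0, "wz": 0, "jaw": -0.2}, {"tx": 0.56, "ty": -0.035, "tz": 0.1, "wx": 0, "wy": 0, "wz": 0, "jaw": -0.2}, {"tx": 0.63, "ty": -0.04, "tz": 0.12, "wx": 0, "wy": 0, "wz": 0, "jaw": -0.2}, {"tx": 0.671, "ty": -0.042, "tz": 0.136, "wx": 0, "wy": 0, "wz": 0, "jaw": -0.2}, {"tx": 0.671, "ty": -0.042, "tz": 0.136, "wx": 0, "wy": 0, "wz": 0, "jaw": -0.2}, {"tx": 0.671, "ty": -0.042, "tz": 0.136, "wx": 0, "wy": 0, "wz": 0, "jaw": -0.2}, {"tx": 0.671, "ty": -0.042, "tz": 0.136, "wx": 0, "wy": 0, "wz": 0, "jaw": -0.2}]}}

```text
t: 25.1
eef_pos: [0.5851, 0.1231, 0.1805]
orientation: [2.547, 1.838, -0.0]
ft_force: [0.5, -0.8, 0.2]
finger_gap: 0.401
grasp_force: 0.0
```

```bash
python3 go.py .5859 .1242 .108 71.7
```

```text
t 25.1 pos [0.5851 0.1231 0.1805] yaw 71.61 zax [ 1.e-04 -6.e-04 -1.e+00] F [ 0.5 -0.8  0.2] M [-0.08  0.05  0.01] gap 0.40086794547562044 j7 -0.23888367849800632
t [0.0026 0.0008 0.145 ] w [ 0.0004  0.0007 -0.002 ]
```

Emit:
{"op": "send_rows", "data": {"plan": [{"tx": 0.001, "ty": 0, "tz": 0.05, "wx": 0, "wy": 0, "wz": 0, "jaw": -0.2}, {"tx": 0.001, "ty": 0, "tz": 0.1, "wx": 0, "wy": 0, "wz": 0, "jaw": -0.2}, {"tx": 0.001, "ty": 0, "tz": 0.13, "wx": 0, "wy": 0, "wz": 0, "jaw": -0.2}, {"tx": 0.001, "ty": 0, "tz": 0.145, "wx": 0, "wy": 0, "wz": 0, "jaw": -0.2}, {"tx": 0.001, "ty": 0, "tz": 0.145, "wx": 0, "wy": 0, "wz": 0, "jaw": -0.2}, {"tx": 0.001, "ty": 0, "tz": 0.145, "wx": 0, "wy": 0, "wz": 0, "jaw": -0.2}]}}

```text
t: 25.7
eef_pos: [0.586, 0.1249, 0.1083]
orientation: [2.546, 1.839, 0.001]
ft_force: [-0.6, 0.3, 1.1]
finger_gap: 0.402
grasp_force: 0.0
```

Emit:
{"op": "send_rows", "data": {"squeeze": 8, "plan": [{"tx": 0, "ty": 0, "tz": 0, "wx": 0, "wy": 0, "wz": 0, "jaw": -1}, {"tx": 0, "ty": 0, "tz": 0, "wx": 0, "wy": 0, "wz": 0, "jaw": -1}, {"tx": 0, "ty": 0, "tz": 0, "wx": 0, "wy": 0, "wz": 0, "jaw": -1}, {"tx": 0, "ty": 0, "tz": 0, "wx": 0, "wy": 0, "wz": 0, "jaw": -1}, {"tx": 0, "ty": 0, "tz": 0, "wx": 0, "wy": 0, "wz": 0, "jaw": -1}, {"tx": 0, "ty": 0, "tz": 0, "wx": 0, "wy": 0, "wz": 0, "jaw": -1}]}}

```text
t: 26.3
eef_pos: [0.5861, 0.1254, 0.108]
orientation: [2.546, 1.84, 0.002]
ft_force: [1.8, 0.1, 4.1]
finger_gap: 0.174
grasp_force: 8.0
```

```bash
python3 go.py .5859 .1242 .108 77
```

```text
t 26.3 pos [0.5861 0.1254 0.108 ] yaw 71.72 zax [ 1.1e-03  2.0e-04 -1.0e+00] F [1.8 0.1 4.1] M [-0.02 -0.2  -0.01] gap 0.17389868139454798 j7 -0.1769342107996212
t [-0.0023  0.0004 -0.    ] w [ 0.0013 -0.0006 -0.1174]
```

Emit:
{"op": "send_rows", "data": {"plan": [{"tx": 0, "ty": 0, "tz": 0, "wx": 0, "wy": 0, "wz": -0.02, "jaw": -1}, {"tx": 0, "ty": 0, "tz": 0, "wx": 0, "wy": 0, "wz": -0.04, "jaw": -1}, {"tx": 0, "ty": 0, "tz": 0, "wx": 0, "wy": 0, "wz": -0.055, "jaw": -1}, {"tx": 0, "ty": 0, "tz": 0, "wx": 0, "wy": 0, "wz": -0.055, "jaw": -1}]}}

```text
t: 26.7
eef_pos: [0.5858, 0.1254, 0.108]
orientation: [2.505, 1.896, 0.001]
ft_force: [1.0, 0.4, 6.2]
finger_gap: 0.17
grasp_force: 8.0
```

```bash
python3 -c "
from h import *
o=arm.observe();print(o['moment'],o['effort'][6])"; python3 go.py .5859 .1242 .108 77
```

```text
[ 0.01080179 -0.00702402 -0.10003869] 0.18050142098218203
t 26.7 pos [0.5858 0.1254 0.108 ] yaw 74.25 zax [ 7.e-04  5.e-04 -1.e+00] F [1.  0.4 6.2] M [ 0.01 -0.01 -0.1 ] gap 0.17015506597245283 j7 -0.14583742846003728
t [-0.0023  0.0008 -0.    ] w [ 0.0007 -0.0008 -0.0611]
```

Emit:
{"op": "send_rows", "data": {"plan": [{"tx": 0, "ty": 0, "tz": -0.001, "wx": 0, "wy": 0, "wz": 0, "jaw": -1}, {"tx": 0, "ty": 0, "tz": -0.001, "wx": 0, "wy": 0, "wz": -0.006, "jaw": -1}, {"tx": 0, "ty": 0, "tz": -0.001, "wx": 0, "wy": 0, "wz": -0.006, "jaw": -1}]}}

```text
t: 27.0
eef_pos: [0.5853, 0.1254, 0.108]
orientation: [-2.501, -1.901, 0.001]
ft_force: [0.8, 0.8, 1.5]
finger_gap: 0.173
grasp_force: 8.0
```

```bash
python3 -c "
from h import *
o=arm.observe();print(o['moment'],o['effort'][6])
cams.get_image('top')
o=arm.observe();print(o['moment'],o['effort'][6])"; python3 go.py .5859 .1242 .108 77
```

```text
[ 0.08509145 -0.01328033 -0.01925571] 0.0753789022564888
[ 0.14963543 -0.0308523  -0.05502748] 0.04817916196770966
t 27.05 pos [0.5853 0.1253 0.108 ] yaw 74.48 zax [-4.e-04 -0.e+00 -1.e+00] F [-0.1  0.3  1.1] M [ 0.15 -0.03 -0.06] gap 0.1711414095939015 j7 -0.1435398510578065
t [-0.0019  0.0018  0.    ] w [-0.0005  0.0002 -0.056 ]
```

Emit:
{"op": "send_rows", "data": {"plan": [{"tx": 0, "ty": 0, "tz": 0, "wx": 0, "wy": 0, "wz": 0, "jaw": -0.2}, {"tx": 0, "ty": 0, "tz": 0, "wx": 0, "wy": 0, "wz": 0, "jaw": -0.2}, {"tx": 0, "ty": 0, "tz": 0, "wx": 0, "wy": 0, "wz": 0, "jaw": -0.2}, {"tx": 0, "ty": 0, "tz": 0, "wx": 0, "wy": 0, "wz": 0, "jaw": -0.2}, {"tx": 0, "ty": 0, "tz": 0, "wx": 0, "wy": 0, "wz": 0, "jaw": -0.2}, {"tx": 0, "ty": 0, "tz": -0.05, "wx": 0, "wy": 0, "wz": 0, "jaw": -0.2}, {"tx": 0, "ty": 0, "tz": -0.1, "wx": 0, "wy": 0, "wz": 0, "jaw": -0.2}, {"tx": 0, "ty": 0, "tz": -0.16, "wx": 0, "wy": 0, "wz": 0, "jaw": -0.2}, {"tx": -0.08, "ty": 0, "tz": -0.2, "wx": 0, "wy": 0, "wz": 0, "jaw": -0.2}, {"tx": -0.16, "ty": 0, "tz": -0.2, "wx": 0, "wy": 0, "wz": 0, "jaw": -0.2}, {"tx": -0.24, "ty": 0, "tz": -0.2, "wx": 0, "wy": 0, "wz": 0, "jaw": -0.2}, {"tx": -0.32, "ty": 0, "tz": -0.2, "wx": 0, "wy": 0, "wz": 0, "jaw": -0.2}]}}

```text
t: 28.25
eef_pos: [0.5421, -0.0301, 0.2085]
orientation: [2.501, 1.901, 0.001]
ft_force: [0.7, 0.2, 1.3]
finger_gap: 0.399
grasp_force: 0.0
```

Emit:
{"op": "send_rows", "data": {"plan": [{"tx": -0.1, "ty": 0, "tz": -0.05, "wx": 0, "wy": 0, "wz": 0, "jaw": -0.2}, {"tx": -0.2, "ty": 0, "tz": -0.09, "wx": 0, "wy": 0, "wz": 0, "jaw": -0.2}, {"tx": -0.3, "ty": 0.02, "tz": -0.09, "wx": 0, "wy": 0, "wz": 0, "jaw": -0.2}, {"tx": -0.35, "ty": 0.04, "tz": -0.09, "wx": 0, "wy": 0, "wz": 0, "jaw": -0.2}, {"tx": -0.35, "ty": 0.04, "tz": -0.09, "wx": 0, "wy": 0, "wz": 0, "jaw": -0.2}, {"tx": -0.35, "ty": 0.04, "tz": -0.09, "wx": 0, "wy": 0, "wz": 0, "jaw": -0.2}, {"tx": -0.35, "ty": 0.04, "tz": -0.09, "wx": 0, "wy": 0, "wz": 0, "jaw": -0.2}]}}

```text
t: 28.95
eef_pos: [0.5151, -0.2015, 0.2528]
orientation: [-2.499, -1.902, 0.0]
ft_force: [0.2, -0.1, -0.5]
finger_gap: 0.401
grasp_force: 0.0
```

```bash
python3 - <<'E'
from h import *
o=[]
for n in('top','side'):
    d=snap(n); u,v=map(int,proj(d,(.583,.1,.09)));h=40; o.append(cv2.resize(d['pixels'][v-h:v+h,u-h:u+h,::-1],(400,400),interpolation=cv2.INTER_CUBIC))
cv2.imwrite('pics/x2.png',cv2.convertScaleAbs(np.hstack(o),alpha=1.5))
E
```

```text
(no output)
```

View pics/x2.png

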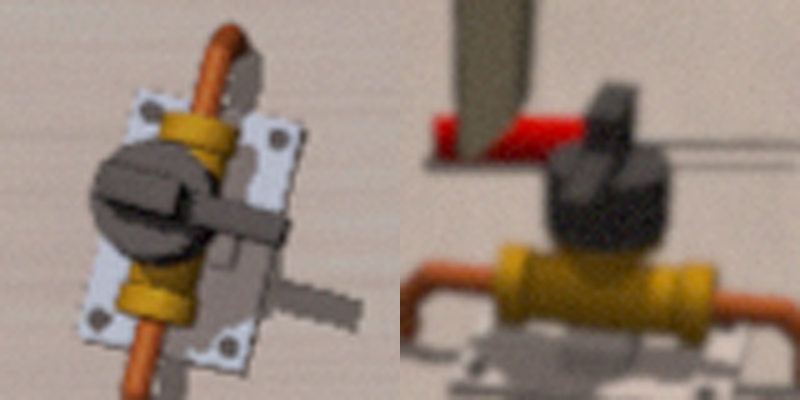

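The top view shows the lever running from about (190,205) to (285,238), close to square across the pipe. The hub sits flat on the collar, the gripper is clear, and nothing else has moved. Handing in.

```bash
python3 -c "
from rig import arm
print(arm.sign_off())"
```

```text
the job is handed in; nothing more can be done
None
```

The handle is seated on the valve's collar and the lever was turned clockwise until the torque rose at the stop; I then eased it back about 5° within the keyway's play, so it sits within about 3° of square across the pipe, let go, and handed the job in at 29 s of the 64 s allowed; the twist read up to about 0.3 N m at the stop, above the 0.2 N m given as safe.

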